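# Uncover and switch over the bench instrument

### The job

Take the two-pronged fork key from its block, turn the dark steel latch on the tilted instrument about a quarter turn anticlockwise with it, and put the key back upright in its block. Then lift the dark grey cover off the instrument, set it down gently, right way up, in the middle of the grey mat, and last push the toggle switch that was under it fully over, up the slope. Turn the latch only with the key, never with the fingers, and leave the other things on the bench where they lie.

Things in the scene. Friction and masses are not known exactly. Their poses are not given: they have to be found in the camera images.
- stand: Fixed cream instrument on a steel stand. Origin on the bench, z up. Its face (190 mm up the slope, 130 mm wide) is tilted 30 deg, down to its -x side, the robot's right; the face centre is 100 mm above the origin. Face axes in its frame: U up the slope (cos30, 0, sin30), V (0, 1, 0), N out of the face (-sin30, 0, cos30). At V = 0: latch axis at U = -50 mm, cover and switch at +28 mm.
- switch_base (a point): Point on the face's surface in the middle of the switch, U = +28 mm; axes as the stand's (upright). A steel collar 68 (U) x 48 mm, 8 mm high, 4 mm thick, stands around the switch, centred on this point; it fits inside the cover with 3 mm play all round.
- latch_head (a point): Centre of the top of the dark steel latch's round head (30 mm across, 12.5 mm above the face). Its z is the turning axis (= N). Along its x stands a rib 20 mm long, 5 mm thick, 8 mm high, which the fork key straddles. Under it a flat wing 12 mm wide points to +x, 34 mm long from the axis; latched, it points up the slope and lies over the tab at the cover's lower end (1.5 mm gap).
- latch (a joint): Turn of the latch, rad: 0 latched, grows anticlockwise as seen looking at the face, stop at 1.65; the cover's tab is clear from about 0.95. Stiff (0.06 N m), stays where it is left. Starts at 0 to 0.2.
- key: Fork key, 104 mm, 0.1 kg, hanging upright. Origin at the centre of the fork's lower end, z up to the handle. Two prongs 16 mm long in x, 5 mm thick, 9 mm deep leave a 9 mm slot along x: 0.27 rad of play on the latch's rib. Fork corners 12.4 mm off the axis, shaft 14 mm dia, flange 54 mm dia at z = 50 to 54, black handle 24 x 24 mm (sides along x, y) at z = 54 to 104.
- holder: Aluminium block 80 x 80 x 58 mm, fixed, origin at the centre of its underside, with an upright through hole 36 mm in diameter in the middle. The key hangs in it with its flange on the block's top, the fork's end 8 mm above the bench.
- cover: Loose dark grey cover, open below, 80 x 60 x 42 mm, walls 3 mm, 0.09 kg. Origin at the centre of its lower rim, z out of its top, x up the slope. On top a grip rib 50 mm long (x), 12 mm thick (y), z = 42 to 62 mm. At its lower end (-x) a tab 12 mm long, 30 mm wide, 5 mm thick. It lies on the instrument's face over the switch and may slide up to 3 mm.
- cover_grip (a point): Centre of the cover's grip rib (52 mm above its lower rim), axes as the cover's.
- mat: Grey flat mat 200 x 170 x 4 mm, fixed, origin at the centre of its underside, its long side along x. The cover goes in its middle, either way round.
- toggle_tip (a point): Centre of the round end (10 mm across) of the steel toggle switch under the cover, hidden until the cover is off. It is 26 mm from its pivot, which lies 6 mm above point switch_base along N; it swings in the U-N plane.
- toggle (a joint): Swing of the toggle, rad: 0 leaning 0.5 rad down the slope, stop at 1.0 leaning 0.5 rad up the slope. Stiff (0.025 N m, about 1 N at the end), stays where it is left. Starts at 0 to 0.2.
- driver: Bystander: screwdriver lying on the bench, 160 mm, yellow handle.
- spool: Bystander: grey spool, 60 mm across, 40 mm high.
- flux: Bystander: small clear bottle, 36 mm across, 80 mm high.
- pcb: Bystander: green circuit board 90 x 60 mm with black parts.
- relay: Bystander: white relay 30 x 20 x 24 mm.
- tweezers: Bystander: flat steel tweezers 110 mm long.

How it is judged:
By the outcome, as a careful person would: the job done as asked, in the order asked, and still so for the second after the job is handed in, with the robot touching nothing.
It also fails if it takes over 72 s, if anything falls off the work surface, if the arm or the gripper's body presses on something with over 40 N, if the wrist force passes 120 N, or if a joint passes its speed limit or range.

### The arm

A 6-joint arm with a two-finger parallel gripper is mounted at the origin on the work surface. World frame = base frame: x ahead of the robot, y to its left, z up, the work surface at z = 0. Lengths are in mm, angles in rad, forces in N, time in s.
With the tool pointing down it reaches from about 350 to 975 mm from the base axis. Payload 7.1 kg.
Tool frame: the origin (TCP) lies midway between the tips of the shut fingers; the grasp point (between the pads) lies 19 mm behind it; z points along the fingers, y is the line along which they close (so a half turn about z gives the same grasp; the last joint's range is limited). The gripper opens to 88 mm and grips with 3 to 60 N. Pads are 20 mm wide; open, the fingers measure 115 mm over their backs; the gripper's body (75 mm by 178 mm) begins 61 mm behind the grasp point.
Start: joints at [1.126, 0.423, 1.63, -0, 1.089, -0.019], TCP at [258.123, 569.19, 222.675] pointing down, gripper open.
Joint ranges: [-3, 3], [-0.9, 2.11], [0.09, 2.58], [-1.31, 4.45], [0.11, 2.69], [-2.54, 2.54]. Speed limits (rad/s): [2.39, 2.39, 3.01, 3.14, 3.14, 3.14].

### API

Orientations are given as a rotation vector (axis times angle).
In Python, from workcell import get_obs, get_image, camera_params, close_job gives the robot as it stands.
- The arm moves only by the shell command python3 -m creep 'ROWS' [OPENING]. ROWS is a JSON object of lists of equal length, an entry for each row: "delta_pos": the shift along the tool's x, y, z in m, a list of three; "twist": the turn, a rotation vector about the tool's x, y, z in degrees, a list of three. A call has 1 to 20 rows; each row shifts and turns the commanded pose from where the row before left it, along the tool's axes as they then stand; what a row does not reach is not made up. A row lasts 1/12 s, in which the tool goes at most 41.7 mm and 7.16 degrees, less where a joint would pass 70% of its speed; a pose out of reach is approached as far as the arm can. A call with a gripper value outside its range is refused whole. OPENING is the opening, from 0 (shut) to 1 (fully open), set as the call begins (- or left out, the last holds). The fingers move at their own pace and stop on an object; the grip force is fixed at half the most. Time passes only in rows, so rows that do not move let the fingers close. It gives the time, the measured TCP pose, the force, the opening and the grip force at its end, in the units of the state.
- get_obs(): the state, without advancing time (a new reading comes with each control period).
- get_image(name): name is "side" or "top"; returns (picture, depth): 480x640x3 uint8, red, green, blue; 480x640 float32, mm along the optical axis (not along the pixel's ray), 0 where there is no reading.
- camera_params(name): a dict with "camera_matrix" (3x3 intrinsics, pixels), "extrinsics" (4x4, takes a point from camera to world coordinates). Camera axes: x right, y down, z forward; pixel columns grow to the right and rows downward; lengths in mm; the calibration is good to about 2 mm. A picture is of the moment at which its call begins. camera_params takes no time and is no camera call.
- close_job(): hands the job in; it is judged then, once.
The state is a dict: "t": time; "qpos": joint angles; "qvel": joint speeds; "joint_torque": joint torques, N m; "ee_pos": TCP position; "orientation": TCP orientation; "ft_force": force on the tool from outside, world axes, zero at the start; "moment": the same for the moment, N m; "width": finger opening in mm; "grasp_force": force on a finger pad.
Only numpy, scipy, OpenCV 4.12 (cv2) and the standard library are available. Lean on these libraries where they do the work, as an engineer would, in place of code of your own. Each camera call takes 0.05 s, during which the arm holds its last target. There are 200 camera calls.

## Working session

There is one attempt and no reset: what is moved stays moved. The work goes in short steps, Python scripts to look and compute and a shell command to move; the robot and the scene stay as the last step left them, time stands still between calls to the robot, and variables do not carry over. Pictures are saved under pics/ and viewed, at most 10 in all, crops included, and the job is handed in when it is done.

```bash
mkdir -p pics; ls; python3 - <<'E'
from workcell import *
import cv2,numpy as np
for n in("top","side"):
    im,d=get_image(n); np.savez(f"pics/{n}0.npz",im=im,d=d)
    cv2.imwrite(f"pics/{n}0.png",im[:,:,::-1]); p=camera_params(n); print(n,np.round(p["camera_matrix"],1).tolist(),np.round(p["extrinsics"],3).tolist())
o=get_obs();print({k:np.round(v,3).tolist() for k,v in o.items()})
E
```

```text
pics
top [[479.2, 0.0, 316.7], [0.0, 479.2, 238.2], [0.0, 0.0, 1.0]] [[-0.111, -0.974, 0.197, 345.209], [-0.994, 0.108, -0.027, 16.745], [0.005, -0.199, -0.98, 1206.067], [0.0, 0.0, 0.0, 1.0]]
side [[515.2, 0.0, 317.7], [0.0, 515.2, 247.2], [0.0, 0.0, 1.0]] [[0.916, -0.32, 0.242, 291.065], [-0.401, -0.709, 0.58, -588.933], [-0.014, -0.629, -0.778, 934.803], [0.0, 0.0, 0.0, 1.0]]
{'t': 0.1, 'qpos': [1.126, 0.424, 1.631, -0.0, 1.089, -0.019], 'qvel': [-0.001, 0.0, -0.004, 0.0, -0.0, -0.001], 'joint_torque': [0.001, -54.561, -27.432, 0.064, 0.019, 0.0], 'ee_pos': [257.889, 568.762, 221.995], 'orientation': [-0.664, -3.07, 0.002], 'ft_force': [-0.992, -0.704, -0.459], 'moment': [-0.045, -0.058, -0.024], 'grasp_force': 0.0, 'width': 87.394}
```

View pics/top0.png

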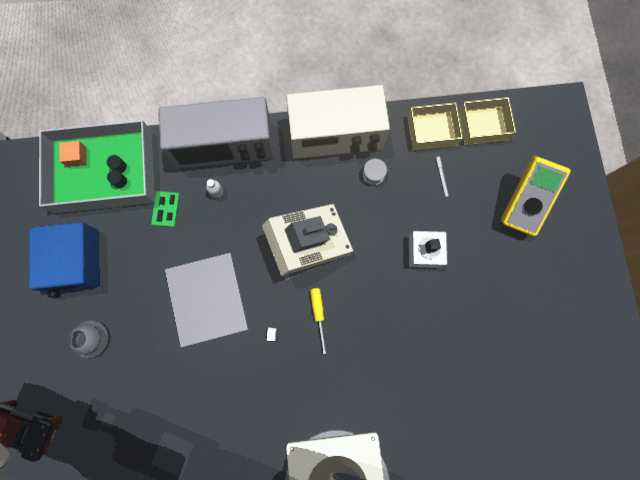

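View pics/side0.png

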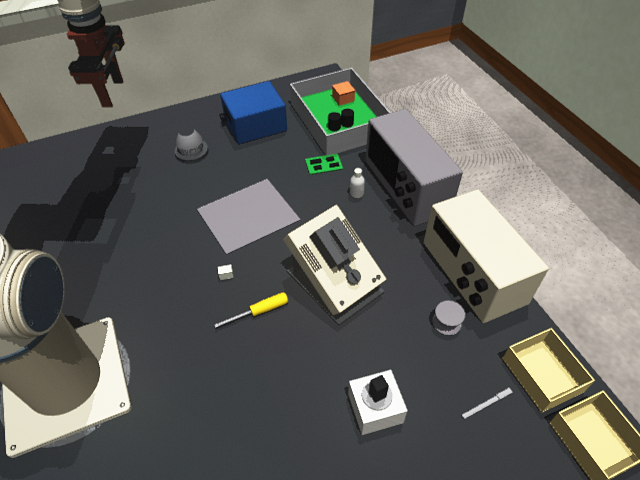

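```bash
cat > h.py <<'E'
import numpy as np,cv2
from workcell import *
def cloud(n,im,d):
    p=camera_params(n);K=p["camera_matrix"];E=p["extrinsics"]
    v,u=np.mgrid[0:480,0:640]
    c=np.stack([(u-K[0][2])/K[0][0]*d,(v-K[1][2])/K[1][1]*d,d],-1)
    return c@np.array(E)[:3,:3].T+np.array(E)[:3,3]
def load(n,k="0"):
    z=np.load(f"pics/{n}{k}.npz");return z["im"],z["d"],cloud(n,z["im"],z["d"])
def rect(pts):  # min area rect, subpixel-ish in mm
    (c,s,a)=cv2.minAreaRect(pts.astype(np.float32));return np.round(c,1),np.round(s,1),round(a,2)
E
python3 - <<'E'
from h import *
B={"top":dict(st=(258,360,198,282),ho=(405,452,226,272),mat=(160,252,250,350)),
   "side":dict(st=(280,390,200,325),ho=(345,410,366,436),mat=(190,305,175,255))}
for n in B:
    im,d,W=load(n);hsv=cv2.cvtColor(im,cv2.COLOR_RGB2HSV)
    g=lambda k:(W[B[n][k][2]:B[n][k][3],B[n][k][0]:B[n][k][1]].reshape(-1,3),hsv[B[n][k][2]:B[n][k][3],B[n][k][0]:B[n][k][1]].reshape(-1,3))
    print(n,"bench z",np.median(W[380:400,420:520,2]) if n=="top" else np.median(W[400:440,200:300,2]))
    P,C=g("ho"); 
    m=(P[:,2]>50)&(P[:,2]<62)&(C[:,2]>90);print(" block top",rect(P[m]),np.median(P[m,2]))
    m=(P[:,2]>102);print(" handle top",m.sum(),rect(P[m]),np.median(P[m],0))
    P,C=g("mat");m=(P[:,2]>-5)&(P[:,2]<12)&(C[:,2]>90);print(" mat",rect(P[m][:,:2]),np.median(P[m,2]))
    P,C=g("st")
    m=(C[:,1]>15)&(C[:,1]<80)&(C[:,2]>120)&(P[:,2]>40)
    Q=P[m]
    for _ in range(6):
        c=Q.mean(0);nn=np.linalg.svd(Q-c,full_matrices=False)[2][2];nn*=np.sign(nn[2])
        Q=P[m][abs((P[m]-c)@nn)<4]
    N=nn;print(" plane",len(Q),c,N,"tilt",np.degrees(np.arccos(N[2])))
    V=np.cross([0,0,1],N);V/=np.linalg.norm(V);V=-V if np.dot(np.cross(N,np.r_[0,0,1]),V)<0 else V
    # U = up slope ; V = N x U
    U=np.array([-N[0],-N[1],0]);U/=np.linalg.norm(U);U=U-N*(U@N);U/=np.linalg.norm(U);V=np.cross(N,U)
    print(" U",U,"V",V,"yaw",np.degrees(np.arctan2(U[1],U[0])))
    uv=np.c_[(Q-c)@U,(Q-c)@V];print(" face rect",rect(uv))
    h=(P-c)@N;L=np.c_[(P-c)@U,(P-c)@V]
    m=(h>38)&(h<46);print(" cover top",m.sum(),rect(L[m]),np.median(h[m]))
    m=(h>57)&(h<68);print(" rib",m.sum(),rect(L[m]),np.median(h[m]),np.median(P[m],0))
E
```

```text
top bench z -0.6073520242978248Traceback (most recent call last):
  File "<stdin>", line 9, in <module>
  File "h.py", line 11, in rect
    (c,s,a)=cv2.minAreaRect(pts.astype(np.float32));return np.round(c,1),np.round(s,1),round(a,2)
            ~~~~~~~~~~~~~~~^^^^^^^^^^^^^^^^^^^^^^^^
cv2.error: OpenCV(4.12.0) /io/opencv/modules/imgproc/src/convhull.cpp:143: error: (-215:Assertion failed) total >= 0 && (depth == CV_32F || depth == CV_32S) in function 'convexHull'
```

```bash
sed -i 's/pts.astype(np.float32)/np.ascontiguousarray(pts[:,:2],dtype=np.float32)/' h.py
cat > m1.py <<'E'
from h import *
np.set_printoptions(precision=3,suppress=True)
B={"top":dict(st=(258,360,198,282),ho=(405,452,226,272),mat=(160,252,250,350)),
   "side":dict(st=(280,390,200,325),ho=(345,410,366,436),mat=(190,305,175,255))}
for n in B:
    im,d,W=load(n);hsv=cv2.cvtColor(im,cv2.COLOR_RGB2HSV)
    g=lambda k:(W[B[n][k][2]:B[n][k][3],B[n][k][0]:B[n][k][1]].reshape(-1,3),hsv[B[n][k][2]:B[n][k][3],B[n][k][0]:B[n][k][1]].reshape(-1,3))
    P,C=g("ho"); 
    m=(P[:,2]>50)&(P[:,2]<62)&(C[:,2]>90);print(n,"block top",rect(P[m]),np.median(P[m,2]))
    m=(P[:,2]>102);print(" handle top",m.sum(),rect(P[m]),np.median(P[m],0))
    P,C=g("mat");m=(P[:,2]>-5)&(P[:,2]<12)&(C[:,2]>90);print(" mat",rect(P[m][:,:2]),np.median(P[m,2]))
    P,C=g("st")
    m=(C[:,1]>15)&(C[:,1]<80)&(C[:,2]>120)&(P[:,2]>40)
    Q=P[m]
    for _ in range(8):
        c=np.median(Q,0);c=Q.mean(0);N=np.linalg.svd(Q-c,full_matrices=False)[2][2];N*=np.sign(N[2])
        Q=P[m][abs((P[m]-c)@N)<4]
    print(" plane",len(Q),c,N,"tilt",np.degrees(np.arccos(N[2])))
    U=np.array([-N[0],-N[1],0]);U/=np.linalg.norm(U);U=U-N*(U@N);U/=np.linalg.norm(U);V=np.cross(N,U)
    print(" U",U,"V",V,"yaw",np.degrees(np.arctan2(U[1],U[0])))
    r=rect(np.c_[(Q-c)@U,(Q-c)@V]);F=c+U*r[0][0]+V*r[0][1];print(" face rect",r,"centre",F)
    h=(P-F)@N;L=np.c_[(P-F)@U,(P-F)@V]
    for nm,a,b in(("cover top",38,46),("rib",57,68),("latch",8,24)):
        m=(h>a)&(h<b)&(L[:,0]>(-40 if nm!="latch" else -75))&((L[:,0]<-25)|(nm!="latch"));print("",nm,m.sum(),rect(L[m]),np.median(h[m]),P[m].mean(0))
E
python3 m1.py
python3 - <<'E'
from h import *
a=cv2.resize(load("top")[0][198:282,258:360],None,fx=6,fy=6,interpolation=2)
b=cv2.resize(load("side")[0][340:440,335:420],None,fx=5,fy=5,interpolation=2)
cv2.imwrite("pics/c1.png",a[:,:,::-1])
E
```

```text
top block top (array([ 523. , -285.6]), array([81.3, 81.1]), 83.09) 57.655383141036964
 handle top 124 (array([ 443.5, -137.1]), array([ 29.5, 363.9]), 27.93) [ 520.778 -283.843  110.637]
 mat (array([466.8, 265.4]), array([218.3, 226.4]), 2.74) 3.3865210829870875
 plane 154 [569.668   9.695 103.578] [ 0.878 -0.183  0.441] tilt 63.806818620212795
 U [-0.432  0.09   0.897] V [-0.204 -0.979  0.   ] yaw 168.2431523503265
 face rect (array([3. , 8.4]), array([ 57.1, 202.9]), 19.96) centre [566.66    1.741 106.27 ]
 cover top 342 (array([ 25.3, -29.3]), array([ 88.8, 118.8]), 30.17) 42.08445623455201 [601.314  23.722 141.559]
 rib 3 (array([-33.8, -22.6]), array([ 1.9, 12.7]), 44.32) 58.077236683238674 [636.942  10.048 100.961]
 latch 102 (array([-45.6,  57.7]), array([28.3, 58.2]), 33.09) 16.372407072285483 [588.903 -63.881  71.402]
side block top (array([ 524.4, -287.6]), array([82.3, 80.4]), 81.88) 58.007853205563265
 handle top 243 (array([ 418.1, -436.5]), array([395.7,  31.3]), 54.71) [ 521.407 -289.665  111.471]
 mat (array([468.4, 267.9]), array([203.7, 197.6]), 8.21) 4.0112910633894785
 plane 3227 [572.559 -15.797  95.552] [ 0.135 -0.481  0.866] tilt 30.004831426139663
 U [-0.234  0.834  0.5  ] V [-0.963 -0.27   0.   ] yaw 105.68627167796744
 face rect (array([ 9.1, -8. ]), array([189.6, 130.5]), 0.04) centre [578.131  -6.047 100.103]
 cover top 898 (array([27.7,  0. ]), array([62.2, 80. ]), 89.91) 42.08816360006533 [575.046  -3.986 150.287]
 rib 170 (array([27.6,  0.2]), array([14.7, 49.5]), 87.73) 61.78566760466987 [578.966 -12.787 167.411]
 latch 197 (array([-45.4,  -1.3]), array([29.7, 39. ]), 68.64) 12.506091141696633 [589.747 -52.629  88.103]
```

View pics/c1.png

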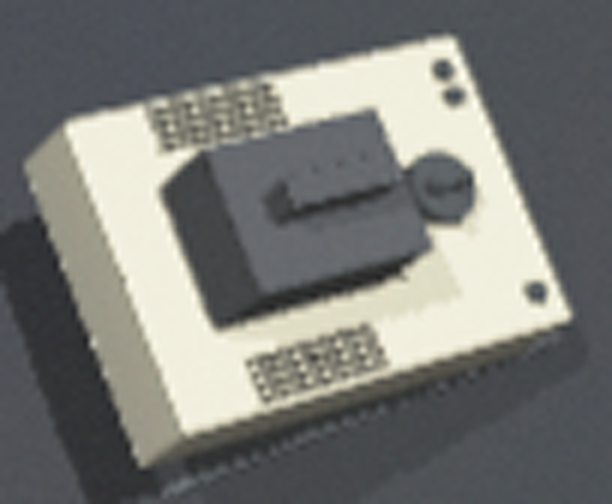

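```bash
cat > m2.py <<'E'
from h import *
np.set_printoptions(precision=3,suppress=True)
F0=np.array([578.1,-6,100.1]);N0=np.array([.135,-.481,.866])
B=dict(top=((258,360,198,282),(405,452,226,272),(160,252,250,350)),side=((280,390,200,325),(345,410,366,436),(190,305,175,255)))
for n in B:
    im,d,W=load(n);V_=im.max(2)
    def g(k):
        a,b,c,e=B[n][k];return W[c:e,a:b].reshape(-1,3),V_[c:e,a:b].ravel(),d[c:e,a:b].ravel()>0,im[c:e,a:b].reshape(-1,3).astype(int)
    P,C,ok,I=g(1);m=ok&(P[:,2]>102)&(P[:,2]<125)&(abs(P[:,0]-523)<45)&(abs(P[:,1]+286)<45)
    print(n,"handle top",m.sum(),rect(P[m]),np.median(P[m],0))
    m=ok&(P[:,2]>66)&(P[:,2]<102)&(abs(P[:,0]-523)<40);print(" handle all",rect(P[m]))
    P,C,ok,I=g(2);lab=np.zeros((480,640),np.uint8);a,b,c,e=B[n][2];lab[c:e,a:b]=(V_[c:e,a:b]>85)
    q,l,s,_=cv2.connectedComponentsWithStats(lab);i=1+s[1:,4].argmax();Q=W[(l==i)&(d>0)];Q=Q[abs(Q[:,2]-4)<6];print(" mat",rect(Q),np.median(Q[:,2]))
    P,C,ok,I=g(0);m=ok&(C>130)&(abs((P-F0)@N0)<8);Q=P[m]
    for _ in range(8):
        c=Q.mean(0);N=np.linalg.svd(Q-c,full_matrices=False)[2][2];N*=np.sign(N[2]);Q=P[m][abs((P[m]-c)@N)<4]
    print(" plane",len(Q),N,"tilt",np.degrees(np.arccos(N[2])))
    U=np.array([-N[0],-N[1],0]);U/=np.linalg.norm(U);U=U-N*(U@N);U/=np.linalg.norm(U);V=np.cross(N,U)
    print(" yaw",np.degrees(np.arctan2(U[1],U[0])))
    r=rect(np.c_[(Q-c)@U,(Q-c)@V]);F=c+U*r[0][0]+V*r[0][1];print(" face rect",r,"centre",F)
    h=(P-F)@N;L=np.c_[(P-F)@U,(P-F)@V]
    for nm,a,b,u0,u1 in(("cover top",38,46,-40,90),("rib",57,68,-40,90),("latch",8,24,-75,-34.5),("lrib",16,24,-68,-32)):
        m=ok&(h>a)&(h<b)&(L[:,0]>u0)&(L[:,0]<u1)&(abs(L[:,1])<50)
        if m.sum()>3:
            vx=cv2.fitLine(L[m].astype(np.float32),2,0,.01,.01).ravel()
            print("",nm,m.sum(),rect(L[m]),np.median(h[m]),F+N*np.median(h[m])+U*rect(L[m])[0][0]+V*rect(L[m])[0][1],"line",np.degrees(np.arctan2(vx[1],vx[0])))
E
python3 m2.py
```

```text
top handle top 115 (array([ 522.2, -285.5]), array([23.9, 25.4]), 2.31) [ 521.878 -284.869  110.424]
 handle all (array([ 517.1, -282.8]), array([43.2, 19. ]), 63.17)
 mat (array([466. , 278.3]), array([232.5, 251.6]), 85.07) 2.5025835885375045
 plane 2164 [ 0.133 -0.481  0.867] tilt 29.94138611028581
 yaw 105.445380187168
 face rect (array([-5.1, -5.5]), array([129.4, 192.5]), 89.79) centre [576.77   -3.76   99.823]
 cover top 643 (array([27.5,  0.1]), array([61.1, 82.6]), 89.94) 42.166030454194456 [575.932  -1.103 150.088] line -3.511682
 rib 111 (array([28.1,  0. ]), array([51.7, 13. ]), 0.64) 61.46949601711746 [578.456  -9.862 167.114] line -0.012159151
 latch 103 (array([-50. ,   0.4]), array([27.6, 27.8]), 7.23) 12.954287733650883 [589.645 -51.861  86.093] line 41.40981
 lrib 19 (array([-50.2,   3.8]), array([20.4, 11.9]), 3.85) 19.593547882395804 [587.297 -56.127  91.747] line 4.186442
side handle top 226 (array([ 523.1, -287.4]), array([23.8, 24.8]), 2.11) [ 522.303 -289.292  111.273]
 handle all (array([ 518. , -292.8]), array([17.7, 32.1]), 46.31)
 mat (array([466.9, 276.4]), array([203.5, 179.8]), 8.38) 4.0218852916787
 plane 3157 [ 0.132 -0.483  0.866] tilt 30.019857399647954
 yaw 105.32374025001069
 face rect (array([10. , -7.8]), array([129.7, 189.5]), 89.93) centre [578.021  -6.059 100.18 ]
 cover top 898 (array([27.6, -0. ]), array([80. , 62.2]), 0.23) 42.03507539817273 [577.263  -3.294 150.384] line 1.0426173
 rib 170 (array([27.6,  0.1]), array([14.6, 49.5]), 88.05) 61.7116952540533 [579.769 -12.815 167.421] line 0.105787255
 latch 174 (array([-49.5,   0.1]), array([29.4, 30.3]), 65.16) 12.73030932049581 [590.935 -53.564  86.438] line 43.124313
 lrib 36 (array([-50.2,  -1.2]), array([18.5, 15.4]), 22.95) 20.508457261754554 [593.377 -57.558  92.822] line 9.064004
```

```bash
cat > go.py <<'E'
# usage: plan(target_pos or None, target R or None) -> deltas in present tool frame
from h import *
from scipy.spatial.transform import Rotation as Ro
np.set_printoptions(precision=2,suppress=True)
yaw=np.radians(105.4);t=np.radians(30);c,s=np.cos(yaw),np.sin(yaw)
U=np.array([c*np.cos(t),s*np.cos(t),.5]);V=np.array([-s,c,0]);N=np.cross(U,V)
F=np.array([577.4,-4.9,100.0])
def Rzy(z,y): # tool rotation from z dir and approx y dir
    z=np.array(z,float)/np.linalg.norm(z);y=np.array(y,float);y-=z*(y@z);y/=np.linalg.norm(y);return np.c_[np.cross(y,z),y,z]
def yawR(deg): a=np.radians(deg);return Rzy([0,0,-1],[np.cos(a),np.sin(a),0])
def plan(p=None,R=None):
    o=get_obs();R0=Ro.from_rotvec(o["orientation"]).as_matrix();p0=np.array(o["ee_pos"])
    if p is not None: d=R0.T@(np.array(p)-p0);print("shift tool now:",d,"len",np.linalg.norm(d))
    if R is not None:
        r=np.degrees(Ro.from_matrix(R0.T@R).as_rotvec());print("twist:",r)
        if p is not None: print("shift in final tool:",R.T@(np.array(p)-p0))
    print("t",o["t"],"pos",p0,"q",o["qpos"],"f",o["ft_force"],"w",o["width"],o["grasp_force"])
E
python3 - <<'E'
from go import *
plan([522.6,-286.4,262],yawR(2.2))
E
```

```text
shift tool now: [-594.28 -669.53  -39.1 ] len 896.0882591528923
twist: [-0.07  0.04 63.4 ]
shift in final tool: [-864.69  231.69  -40.01]
t 0.1 pos [257.89 568.76 221.99] q [ 1.13  0.42  1.63 -0.    1.09 -0.02] f [-0.99 -0.7  -0.46] w 87.39441792542 0.0
```

```bash
python3 -m creep '{"delta_pos":[[0,0,-0.004],[0,0,-0.004],[0,0,-0.004],[0,0,-0.004],[0,0,-0.004],[0,0,-0.004],[0,0,-0.004],[0,0,-0.004],[0,0,-0.004],[0,0,-0.004]],"twist":[[0,0,6.34],[0,0,6.34],[0,0,6.34],[0,0,6.34],[0,0,6.34],[0,0,6.34],[0,0,6.34],[0,0,6.34],[0,0,6.34],[0,0,6.34]]}' 0.6
python3 -m creep '{"delta_pos":[[-0.033,0.009,0],[-0.033,0.009,0],[-0.033,0.009,0],[-0.033,0.009,0],[-0.033,0.009,0],[-0.033,0.009,0],[-0.033,0.009,0],[-0.033,0.009,0],[-0.033,0.009,0],[-0.033,0.009,0],[-0.033,0.009,0],[-0.033,0.009,0],[-0.033,0.009,0]],"twist":[[0,0,0],[0,0,0],[0,0,0],[0,0,0],[0,0,0],[0,0,0],[0,0,0],[0,0,0],[0,0,0],[0,0,0],[0,0,0],[0,0,0],[0,0,0]]}'
python3 -m creep '{"delta_pos":[[-0.033,0.009,0],[-0.033,0.009,0],[-0.033,0.009,0],[-0.033,0.009,0],[-0.033,0.009,0],[-0.033,0.009,0],[-0.033,0.009,0],[-0.033,0.009,0],[-0.033,0.009,0],[-0.033,0.009,0],[-0.033,0.009,0],[-0.033,0.009,0],[0,0,0],[0,0,0]],"twist":[[0,0,0],[0,0,0],[0,0,0],[0,0,0],[0,0,0],[0,0,0],[0,0,0],[0,0,0],[0,0,0],[0,0,0],[0,0,0],[0,0,0],[0,0,0],[0,0,0]]}'
python3 - <<'E'
from go import *
plan([522.6,-286.4,68],yawR(2.2))
E
```

```text
t: 0.93
ee_pos: [258.0, 568.9, 262.4]
orientation: [2.184, 2.258, -0.001]
ft_force: [0.4, -0.5, 0.0]
width: 52.7
grasp_force: 0.0
t: 2.02
ee_pos: [391.4, 143.4, 262.6]
orientation: [-2.178, -2.264, 0.0]
ft_force: [0.8, -1.2, 0.2]
width: 52.7
grasp_force: 0.0
t: 3.18
ee_pos: [514.5, -247.7, 261.9]
orientation: [-2.18, -2.26, 0.0]
ft_force: [-0.3, 0.5, -0.3]
width: 52.5
grasp_force: 0.0
shift tool now: [-39.08   6.94 193.89] len 197.91038596712565
twist: [-0.06 -0.04 -0.14]
shift in final tool: [-38.96   6.66 193.92]
t 3.1833 pos [ 514.45 -247.72  261.92] q [-0.47  0.3   1.71  0.    1.13 -0.51] f [-0.31  0.45 -0.33] w 52.51986891382666 0.0
```

```bash
python3 -m creep '{"delta_pos":[[-0.020,0.0035,0],[-0.019,0.0035,0],[0,0,0.03],[0,0,0.03],[0,0,0.03],[0,0,0.03],[0,0,0.03],[0,0,0.025],[0,0,0.012],[0,0,0.007],[0,0,0]],"twist":[[0,0,0],[0,0,0],[0,0,0],[0,0,0],[0,0,0],[0,0,0],[0,0,0],[0,0,0],[0,0,0],[0,0,0],[0,0,0]]}'
python3 -m creep '{"delta_pos":[[0,0,0],[0,0,0],[0,0,0],[0,0,0],[0,0,0],[0,0,0]],"twist":[[0,0,0],[0,0,0],[0,0,0],[0,0,0],[0,0,0],[0,0,0]]}' 0
```

```text
t: 4.1
ee_pos: [522.6, -284.2, 67.8]
orientation: [-2.176, -2.263, 0.001]
ft_force: [-0.9, 0.5, -0.7]
width: 52.5
grasp_force: 0.0
t: 4.6
ee_pos: [523.7, -285.6, 69.6]
orientation: [2.177, 2.263, 0.001]
ft_force: [-1.6, 1.3, 5.8]
width: 23.8
grasp_force: 30.0
```

```bash
python3 -m creep '{"delta_pos":[[0,0,-0.006],[0,0,-0.012],[0,0,-0.022],[0,0,-0.03],[0,0,-0.03],[0,0,-0.03],[0,0,-0.03],[0,0,-0.01],[0,0,0],[0,0,0]],"twist":[[0,0,0],[0,0,0],[0,0,0],[0,0,0],[0,0,0],[0,0,0],[0,0,0],[0,0,0],[0,0,0],[0,0,0]]}'
python3 - <<'E'
from go import *
for n in("top","side"):
    im,d=get_image(n); np.savez(f"pics/{n}1.npz",im=im,d=d)
plan()
im=load("side","1")[0];top=load("top","1")[0]
a=cv2.resize(im[260:420,300:440],None,fx=3.5,fy=3.5,interpolation=2)
b=cv2.resize(top[200:300,380:480],None,fx=2.2,fy=2.2,interpolation=2)
o=np.zeros((560,490+220,3),np.uint8);o[:a.shape[0],:490]=a[:560];o[:220,490:]=b;cv2.imwrite("pics/c2.png",o[:,:,::-1])
E
```

```text
t: 5.43
ee_pos: [522.9, -285.1, 238.5]
orientation: [2.178, 2.264, 0.0]
ft_force: [-0.3, -0.5, -1.1]
width: 23.8
grasp_force: 30.0
t 5.5333 pos [ 522.05 -284.64  236.73] q [-0.52  0.36  1.68 -0.    1.1  -0.56] f [-0.15  0.59 -1.54] w 23.83593852409124 29.997312426567078
```

View pics/c2.png

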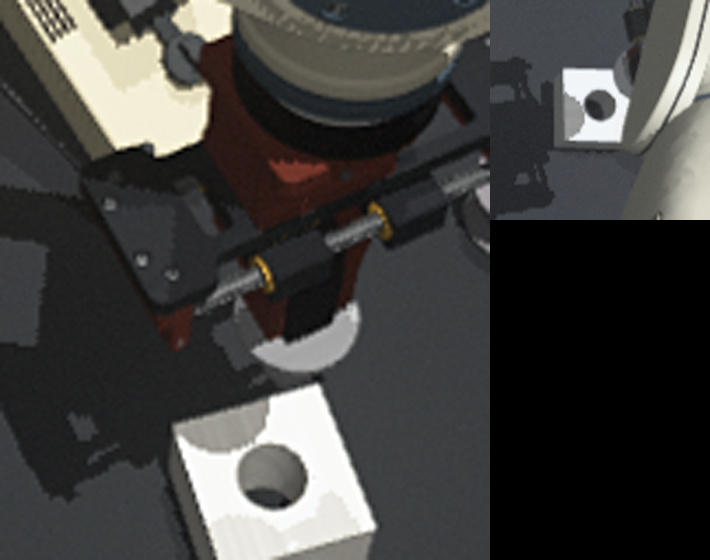

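```bash
python3 -m creep '{"delta_pos":[[0.026,0.014,-0.01],[0.026,0.014,-0.01],[0.026,0.014,-0.01],[0.026,0.014,-0.01],[0.026,0.014,-0.01],[0.026,0.014,-0.01],[0,0,0],[0,0,0],[0,0,0],[0,0,0],[0,0,0],[0,0,0],[0,0,0]],"twist":[[0,0,0],[0,0,0],[0,0,0],[0,0,0],[0,0,0],[0,0,0],[0,-5,0],[0,-5,0],[0,-5,0],[0,-5,0],[0,-5,0],[0,0,0],[0,0,0]]}'
python3 - <<'E'
from go import *
for n in("top","side"):
    im,d=get_image(n); np.savez(f"pics/{n}2.npz",im=im,d=d)
plan()
o=get_obs();R=Ro.from_rotvec(o["orientation"]).as_matrix();e=np.array(o["ee_pos"])+60*R[:,2]
p=camera_params("side");x=np.linalg.inv(p["extrinsics"])@np.r_[e,1];x=np.array(p["camera_matrix"])@x[:3];x=x[:2]/x[2];print("fork end px",x)
u,v=x.astype(int);im=load("side","2")[0]
cv2.imwrite("pics/c3.png",cv2.resize(im[v-60:v+40,u-60:u+60],None,fx=5,fy=5,interpolation=2)[:,:,::-1])
E
```

```text
t: 6.62
ee_pos: [600.3, -124.8, 296.2]
orientation: [1.938, 2.021, -0.432]
ft_force: [0.6, 0.2, -0.8]
width: 23.8
grasp_force: 30.0
t 6.7167 pos [ 600.92 -126.32  297.73] q [-0.01  0.33  1.65 -0.47  1.18  0.14] f [-0.23 -0.71 -0.8 ] w 23.824078772801734 29.997408986091614
fork end px [388.43 262.25]
```

View pics/c3.png

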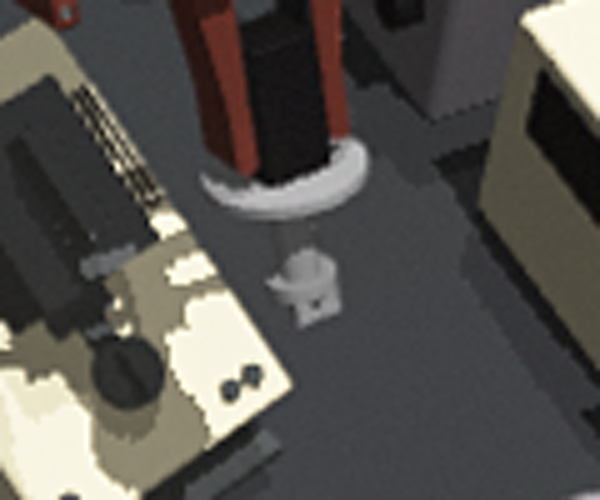

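```bash
python3 - <<'E'
from go import *
o=get_obs();R=Ro.from_rotvec(o["orientation"]).as_matrix();p0=np.array(o["ee_pos"])
im,d,W=load("side","2");L=(W-p0)@R
A=L[225:292,360:410].reshape(-1,3)
for a,b in((0,8),(8,30),(38,44),(44,48),(48,51),(51,54),(54,57),(57,60),(60,63)):
    m=(A[:,2]>a)&(A[:,2]<b)&(abs(A[:,0])<35)&(abs(A[:,1])<35)
    if m.sum(): print(a,b,m.sum(),A[m].min(0),A[m].max(0))
m=(A[:,2]>47)&(A[:,2]<66)&(abs(A[:,0])<20)&(abs(A[:,1])<20)
print(A[m][np.argsort(A[m][:,2])].round(0).astype(int).tolist())
c=cv2.resize(im[238:275,365:405],None,fx=15,fy=15,interpolation=cv2.INTER_CUBIC);cv2.imwrite("pics/c4.png",c[:,:,::-1])
E
```

```text
0 8 217 [-28.48 -27.45   0.04] [20.02 25.15  7.99]
8 30 150 [-28.31 -27.57   8.01] [16.26 27.73 29.72]
38 44 26 [-9.6  -7.43 38.69] [ 0.82  5.42 43.9 ]
44 48 48 [-12.59 -12.29  44.09] [ 7.58 11.64 47.99]
48 51 30 [-12.47 -13.11  48.01] [ 8.92  7.42 50.84]
51 54 16 [-12.69 -12.53  51.18] [-2.53  9.18 53.84]
54 57 16 [-12.04  -8.71  54.14] [-7.31  8.26 56.76]
57 60 17 [-11.55  -8.56  57.02] [ 6.55  8.41 59.59]
60 63 13 [-10.89  -9.33  60.12] [ 5.53  7.23 62.42]
[[-3, -12, 47], [3, -9, 47], [-8, 8, 47], [-6, 9, 47], [-1, -9, 47], [-4, 8, 47], [6, -7, 47], [-1, 10, 47], [-9, 0, 47], [-8, -2, 47], [3, 11, 47], [-7, 3, 47], [-4, -11, 48], [-8, -11, 48], [-6, 1, 48], [-4, -5, 48], [-10, 1, 48], [0, 9, 48], [-12, 4, 48], [-7, -7, 48], [-2, 7, 48], [1, -10, 48], [-2, 12, 48], [-10, 7, 48], [-12, -6, 48], [-9, 5, 48], [-13, -4, 48], [-9, -8, 48], [-12, 0, 48], [2, -11, 48], [-5, -8, 48], [2, -6, 48], [-8, -9, 48], [-5, -12, 48], [9, -4, 48], [-5, 7, 48], [-4, -9, 48], [-10, -1, 48], [-7, -5, 49], [-11, 6, 49], [-7, -3, 49], [1, -12, 49], [-9, -10, 49], [-12, -2, 49], [-3, -12, 49], [-8, 4, 49]
[... 333 characters left out ...]
], [-9, -7, 53], [-11, -3, 53], [-5, -9, 53], [-11, 3, 54], [-8, -9, 54], [-12, 5, 54], [-9, 7, 54], [-9, 8, 55], [-10, -8, 55], [-11, -3, 55], [-12, -5, 56], [-9, 1, 56], [-9, -4, 56], [-10, 2, 56], [-8, -5, 56], [-12, 5, 56], [-10, -1, 57], [-7, -8, 57], [-11, -9, 57], [-11, 1, 57], [-9, 4, 57], [-8, 8, 57], [-11, 3, 57], [-11, -3, 57], [3, -8, 58], [-10, 7, 58], [-7, -5, 58], [-11, -5, 58], [-10, -1, 59], [-12, -4, 59], [-9, -6, 59], [7, -9, 59], [-10, 5, 59], [-11, 7, 59], [-11, 2, 59], [-9, -8, 60], [2, -7, 60], [-11, -5, 60], [6, -9, 60], [-9, 2, 60], [-10, -6, 60], [5, -8, 60], [-10, -1, 60], [-4, -7, 60], [3, -5, 61], [-9, 5, 61], [-5, -8, 62], [-9, 2, 62], [-9, -3, 62], [-9, 7, 62]]
```

View pics/c4.png

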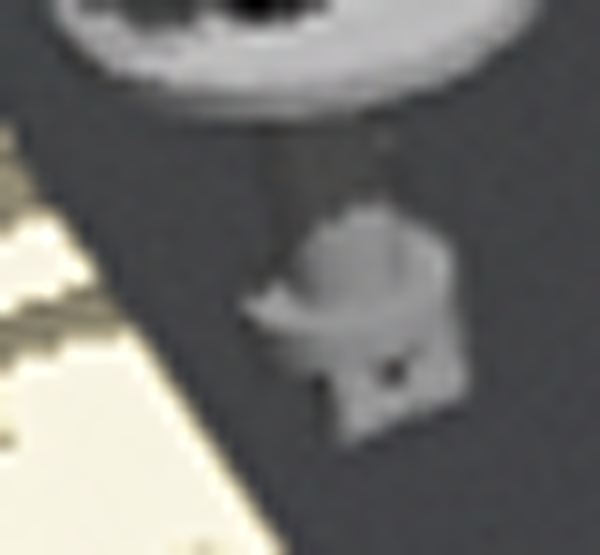

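```bash
python3 - <<'E'
from go import *
Fs=dict(top=np.array([576.77,-3.76,99.82]),side=np.array([578.02,-6.06,100.18]))
A=[]
for n,k in(("top","0"),("side","0"),("top","1"),("side","1"),("side","2")):
    im,d,W=load(n,k);L=np.stack([(W-Fs[n])@a for a in(U,V,N)],-1).reshape(-1,3)
    for lo in (16.5,18):
        m=(L[:,2]>lo)&(L[:,2]<23)&(np.hypot(L[:,0]+50,L[:,1])<15);q=L[m]
        if m.sum()>6:
            w,v=np.linalg.eigh(np.cov(q[:,:2].T));print(n,k,lo,m.sum(),q.mean(0),"ang",np.degrees(np.arctan(v[1,1]/v[0,1])),"sd",np.sqrt(w), rect(q))
a=np.radians(6.6);rib=np.cos(a)*U+np.sin(a)*V
Lc=F-50*U+12.5*N;print("latch",Lc)
R=Rzy(-N,-rib)
plan(Lc+(60+12)*N+30*N-0.5*V,R)
E
```

```text
top 0 16.5 18 [-49.49   1.02  20.08] ang 3.0798586212306547 sd [2.69 6.31] (array([-50.2,   3.7]), array([20.4, 11.9]), 3.89)
top 0 18 15 [-49.46   0.38  20.62] ang 1.685186239078608 sd [1.7  6.73] (array([-50. ,   0.4]), array([20.4,  5.3]), 3.89)
side 0 16.5 33 [-51.24   0.28  19.96] ang 4.68725579991133 sd [2.63 5.91] (array([-50.9,   0.5]), array([18.2, 13.3]), 29.56)
side 0 18 28 [-50.86   0.41  20.41] ang 2.961840235275165 sd [2.13 5.92] (array([-50.4,  -0.1]), array([19. ,  6.9]), 0.04)
top 1 16.5 18 [-49.72   0.19  20.08] ang 3.3625005554293463 sd [1.59 7.07] (array([-49.9,   0.4]), array([24. ,  4.9]), 0.7)
top 1 18 16 [-50.06   0.31  20.42] ang 5.18641254639105 sd [1.52 7.19] (array([-50. ,   0.6]), array([24.2,  4.5]), 4.24)
side 1 16.5 23 [-46.47   0.47  19.46] ang -4.489635487355798 sd [2.57 4.84] (array([-46.5,  -0.9]), array([15.8, 12.8]), 9.34)
side 1 18 16 [-46.75   0.42  20.53] ang -10.928780873923655 sd [1.71 4.  ] (array([-46.9,  -0.3]), array([11.9,  6.1]), 2.78)
side 2 16.5 33 [-50.     0.03  19.33] ang 1.0166411109611704 sd [2.56 5.81] (array([-50. ,   0.3]), array([14.7, 15.1]), 47.36)
side 2 18 21 [-51.21  -0.11  20.5 ] ang -1.1665736825313031 sd [1.83 6.02] (array([-50.2,  -0. ]), array([ 6.4, 18.9]), 87.93)
latch [590.56 -52.67  85.83]
shift tool now: [ 74.15   4.81 101.82] len 126.05174379856888
twist: [38.74 42.67 63.06]
shift in final tool: [  5.16  42.96 118.39]
t 6.7167 pos [ 600.92 -126.32  297.73] q [-0.01  0.33  1.65 -0.47  1.18  0.14] f [-0.23 -0.71 -0.8 ] w 23.824078772801734 29.997408986091614
```

```bash
sed -i 's/^F=np.array.*/&\na=np.radians(3.5);rib=np.cos(a)*U+np.sin(a)*V;Lc=F-50*U+12.5*N/' go.py; python3 - <<'E'
from go import *
plan(Lc+102*N-0.5*V,Rzy(-N,-rib))
E
```

```text
shift tool now: [ 74.15   4.81 101.82] len 126.05174379856888
twist: [40.09 41.82 65.89]
shift in final tool: [  7.48  42.62 118.39]
t 6.7167 pos [ 600.92 -126.32  297.73] q [-0.01  0.33  1.65 -0.47  1.18  0.14] f [-0.23 -0.71 -0.8 ] w 23.824078772801734 29.997408986091614
```

```bash
python3 -m creep '{"twist":[[2.67,2.79,4.39],[2.67,2.79,4.39],[2.67,2.79,4.39],[2.67,2.79,4.39],[2.67,2.79,4.39],[2.67,2.79,4.39],[2.67,2.79,4.39],[2.67,2.79,4.39],[2.67,2.79,4.39],[2.67,2.79,4.39],[2.67,2.79,4.39],[2.67,2.79,4.39],[2.67,2.79,4.39],[2.67,2.79,4.39],[2.67,2.79,4.39],[0,0,0]],"delta_pos":[[0,0,0],[0,0,0],[0,0,0],[0,0,0],[0,0,0],[0,0,0],[0,0,0],[0,0,0],[0,0,0],[0,0,0],[0,0,0],[0,0,0],[0,0,0],[0,0,0],[0,0,0],[0,0,0]]}'
python3 - <<'E'
from go import *
plan(Lc+102*N-0.5*V,Rzy(-N,-rib))
E
```

```text
t: 8.05
ee_pos: [600.4, -129.2, 298.0]
orientation: [-2.585, -0.422, 0.068]
ft_force: [-0.1, 0.3, -1.7]
width: 24.2
grasp_force: 30.0
shift tool now: [  8.41  40.47 119.97] len 126.88732589280481
twist: [ 0.01 -0.3  -0.27]
shift in final tool: [  8.85  40.54 119.91]
t 8.05 pos [ 600.42 -129.18  297.97] q [-0.43  0.5   1.42  0.4   1.57  0.75] f [-0.12  0.29 -1.71] w 24.167700637123676 29.99791771173477
```

```bash
python3 -m creep '{"delta_pos":[[0.0028,0.0135,0],[0.0028,0.0135,0],[0.0028,0.0135,0],[0,0,0.025],[0,0,0.03],[0,0,0.03],[0,0,0.025],[0,0,0.01],[0,0,0],[0,0,0],[0,0,0]],"twist":[[0,0,0],[0,0,0],[0,0,0],[0,0,0],[0,0,0],[0,0,0],[0,0,0],[0,0,0],[0,0,0],[0,0,0],[0,0,0]]}'
python3 - <<'E'
from go import *
plan(Lc+(60+0.5)*N-0.5*V,Rzy(-N,-rib))
for n in("top","side"):
    im,d=get_image(n); np.savez(f"pics/{n}3.npz",im=im,d=d)
plan(Lc+(60+0.5)*N-0.5*V,Rzy(-N,-rib))
a=load("side","3")[0][180:320,290:430];b=load("top","3")[0][180:280,290:390]
o=np.zeros((560,800,3),np.uint8);o[:420,:420]=cv2.resize(a,(420,420),interpolation=2);o[:380,420:]=cv2.resize(b,(380,380),interpolation=2);cv2.imwrite("pics/c5.png",o[:,:,::-1])
E
```

```text
t: 8.97
ee_pos: [606.6, -100.0, 176.0]
orientation: [-2.588, -0.434, 0.067]
ft_force: [0.6, -0.6, -0.3]
width: 23.9
grasp_force: 30.0
shift tool now: [-2.68  1.54 42.53] len 42.63875637499745
twist: [ 0.27 -0.17  0.17]
shift in final tool: [-2.55  1.75 42.53]
t 8.9667 pos [606.64 -99.97 176.  ] q [-0.38  0.62  1.52  0.42  1.35  0.69] f [ 0.58 -0.6  -0.26] w 23.930606744494373 29.997386634349823
shift tool now: [-2.47  1.64 42.71] len 42.81064734539664
twist: [ 0.28 -0.19  0.15]
shift in final tool: [-2.33  1.86 42.71]
t 9.0667 pos [ 606.42 -100.04  176.2 ] q [-0.38  0.62  1.52  0.42  1.35  0.69] f [ 0.35  0.42 -0.49] w 24.092964117078594 29.997419714927673
```

View pics/c5.png

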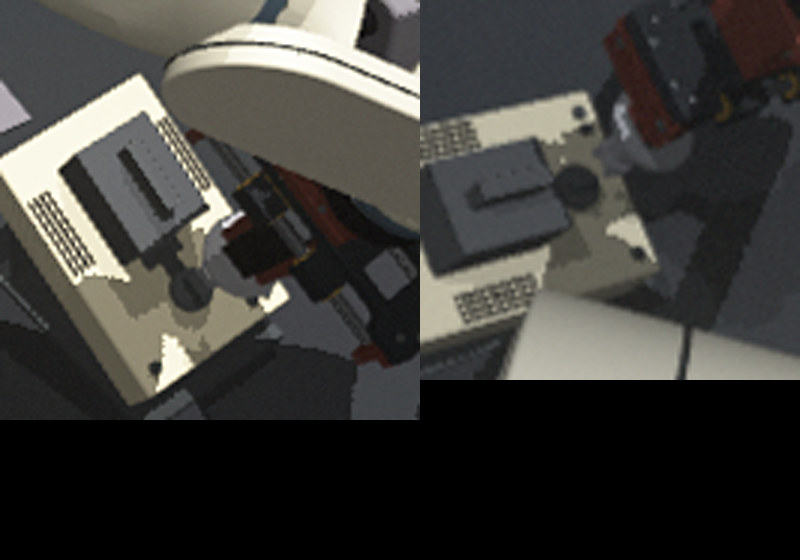

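```bash
python3 - <<'E'
from go import *
o=get_obs();R=Ro.from_rotvec(o["orientation"]).as_matrix();p0=np.array([606.5,-100,176.1])
Fs=np.array([576.77,-3.76,99.82])
im,d,W=load("top","3");A=W[205:240,325:355].reshape(-1,3);L=(A-p0)@R
hf=(A-Fs)@N
m=(L[:,2]>35)&(L[:,2]<66)&(abs(L[:,0])<25)&(abs(L[:,1])<25)&(hf>25)
print(L[m][np.argsort(L[m][:,2])].round(1).tolist())
# latch in same frame (top camera)
Lt=Fs-50*U+12.5*N;print("latch top-cam in tool",(Lt-p0)@R)
Ls=np.array([578.02,-6.06,100.18])-50*U+12.5*N;print("latch side-cam in tool",(Ls-p0)@R)
E
```

```text
[[-4.8, -10.3, 38.4], [-2.6, -8.9, 38.5], [-5.5, -7.3, 38.7], [-7.0, -6.0, 42.0], [-1.1, -8.5, 42.3], [-6.0, -7.4, 43.6], [-9.5, -2.7, 44.4], [-2.8, -7.8, 44.7], [-5.0, -9.0, 44.8], [1.7, -4.9, 45.2], [-8.5, -4.1, 45.9], [-9.9, -8.0, 46.0], [-15.1, -7.8, 46.1], [-12.8, -6.4, 46.3], [4.2, -2.7, 46.4], [0.5, -7.7, 46.6], [6.6, -10.0, 47.1], [-11.9, -8.2, 47.4], [-11.9, 1.1, 47.5], [-6.7, -8.1, 47.6], [3.0, -5.7, 47.6], [5.9, -7.0, 47.6], [-14.1, -0.0, 47.7], [7.4, -3.1, 47.7], [-14.0, -9.0, 47.9], [1.6, -9.2, 48.0], [-7.3, -5.0, 48.1], [-5.8, -10.3, 48.1], [-10.9, -10.1, 48.2], [2.4, -11.6, 48.3], [-2.8, -11.3, 48.5], [-1.9, -13.6, 49.0], [-8.6, -8.2, 49.1], [0.4, -11.9, 49.5], [-3.3, -7.8, 49.7], [4.9, -9.2, 49.7], [-6.9, -12.9, 49.8], [-1.0, -6.4, 49.8], [-0.3, -9.1, 49.8], [4.3, -5.9, 50.7], [8.8, -3.3, 50.7], [-9.7, -1.5, 50.8], [-8.9, -13.3, 50.8], [1.4, -13.5, 50.9], [-9.7, -10.6, 50.9], [5.9, -1.6, 51.1], [-10.4, 1.6, 51.4], [-0.6, -14.1, 51.7], [-4.3, -10.1, 51.7], [-12.5, -8.5, 51.9], [-12.5, 0.7, 51.9], [-11.6, -10.9, 52.1], [-3.5, -12.2, 52.3], [-7.1, -8.0, 52.7], [-5.5, -12.8, 53.2], [6.5, -8.8, 53.7], [4.3, -9.7, 54.1], [-14.3, 1.3, 54.3], [-2.3, -13.3, 54.4], [-12.6, -12.9, 54.6], [3.5, -11.1, 57.4], [5.8, -9.6, 57.7], [-9.4, -7.6, 59.7], [-12.2, -5.4, 60.7], [-10.7, -10.7, 60.8], [-8.4, -9.0, 61.4], [2.2, -8.9, 61.8], [5.8, -8.1, 64.6]]
latch top-cam in tool [ -3.5    0.24 103.89]
latch side-cam in tool [ -3.03   2.31 102.32]
```

```bash
python3 -m creep '{"delta_pos":[[-0.0014,0.0017,0.006],[0,0,0.012],[0,0,0.012],[0,0,0.003],[0,0,0.002],[0,0,0.001],[0,0,0]],"twist":[[0,0,0],[0,0,0],[0,0,0],[0,0,0],[0,0,0],[0,0,0],[0,0,0]]}'
python3 - <<'E'
from go import *
plan(Lc+(60+0.5)*N-0.5*V,Rzy(-N,-rib))
print(get_obs()["ft_force"]@N)
E
```

```text
t: 9.65
ee_pos: [599.6, -83.2, 142.4]
orientation: [-2.586, -0.433, 0.071]
ft_force: [1.4, 1.0, -1.0]
width: 24.0
grasp_force: 30.0
shift tool now: [-0.11  0.69  4.46] len 4.517320696736791
twist: [ 0.14 -0.05  0.1 ]
shift in final tool: [-0.11  0.7   4.46]
t 9.65 pos [599.57 -83.25 142.44] q [-0.37  0.64  1.57  0.43  1.29  0.68] f [ 1.41  0.98 -1.03] w 24.01979064862855 29.99802678823471
-1.17956216692887
```

```bash
python3 -m creep '{"delta_pos":[[0,0,0.001],[0,0,0.001],[0,0,0.001],[0,0,0]],"twist":[[0,0,0],[0,0,0],[0,0,0],[0,0,0]]}'
python3 - <<'E'
from go import *
plan(Lc+60*N,Rzy(-N,-rib))
print(get_obs()["ft_force"]@N)
E
```

```text
t: 9.98
ee_pos: [599.4, -82.3, 140.4]
orientation: [-2.587, -0.433, 0.07]
ft_force: [1.2, -1.7, 0.8]
width: 23.8
grasp_force: 30.0
shift tool now: [-0.65  0.43  2.72] len 2.832200332627613
twist: [ 0.19 -0.08  0.11]
shift in final tool: [-0.64  0.44  2.72]
t 9.9833 pos [599.37 -82.35 140.38] q [-0.36  0.65  1.57  0.43  1.28  0.67] f [ 1.2  -1.71  0.8 ] w 23.763447018714782 29.99835580587387
1.6761570420111818
```

```bash
python3 -m creep '{"delta_pos":[[0,0,0.001],[0,-0.00013,0],[0,-0.00013,0],[0,-0.00013,0],[0,-0.00013,0],[0,-0.00013,0],[0,0,0]],"twist":[[0,0,0],[0,0,-5],[0,0,-5],[0,0,-5],[0,0,-5],[0,0,-5],[0,0,0]]}'
python3 - <<'E'
from go import *
plan(Lc+60*N,Rzy(-N,-rib))
o=get_obs();R=Ro.from_rotvec(o["orientation"]).as_matrix();print("tool f",R.T@o["ft_force"],"m",R.T@o["moment"])
E
```

```text
t: 10.57
ee_pos: [600.3, -81.9, 140.4]
orientation: [-2.433, -0.986, -0.087]
ft_force: [5.3, -3.1, 4.8]
width: 23.9
grasp_force: 30.0
shift tool now: [-1.75 -0.19  2.67] len 3.1939270016037056
twist: [ 0.34 -0.17 25.3 ]
shift in final tool: [-1.65  0.59  2.67]
t 10.5667 pos [600.27 -81.88 140.45] q [-0.36  0.64  1.57  0.43  1.28  0.24] f [ 5.34 -3.13  4.78] w 23.89393117751984 29.997831881046295
tool f [ 3.09  3.39 -6.33] m [-0.71  0.33 -0.01]
```

```bash
python3 -m creep '{"delta_pos":[[0,-0.00013,-0.0007],[0,-0.00013,0],[0,-0.00013,0],[0,-0.00013,0],[0,-0.00013,0],[0,-0.00013,0],[0,0,0]],"twist":[[0,0,-5],[0,0,-5],[0,0,-5],[0,0,-5],[0,0,-5],[0,0,-5],[0,0,0]]}'
python3 - <<'E'
from go import *
plan(Lc+60*N,Rzy(-N,-rib))
for n in("top","side"):
    im,d=get_image(n); np.savez(f"pics/{n}4.npz",im=im,d=d)
o=get_obs();R=Ro.from_rotvec(o["orientation"]).as_matrix();print("tool f",R.T@o["ft_force"],"m",R.T@o["moment"])
a=load("side","4")[0][210:310,300:400];b=load("top","4")[0][180:280,290:390]
o=np.hstack([cv2.resize(x,(400,400),interpolation=2) for x in(a,b)]);cv2.imwrite("pics/c6.png",o[:,:,::-1])
E
```

```text
t: 11.15
ee_pos: [598.9, -81.8, 140.7]
orientation: [-2.115, -1.593, -0.262]
ft_force: [3.0, -3.1, 3.7]
width: 24.2
grasp_force: 30.0
shift tool now: [-1.22  0.32  2.67] len 2.9529851985969118
twist: [ 0.3  -0.01 55.13]
shift in final tool: [-0.43  1.2   2.67]
t 11.15 pos [598.94 -81.77 140.7 ] q [-0.36  0.64  1.57  0.43  1.28 -0.29] f [ 3.04 -3.13  3.67] w 24.23873283588745 29.997139871120453
tool f [-0.82  3.2  -5.42] m [-0.82 -0.39  0.03]
```

View pics/c6.png

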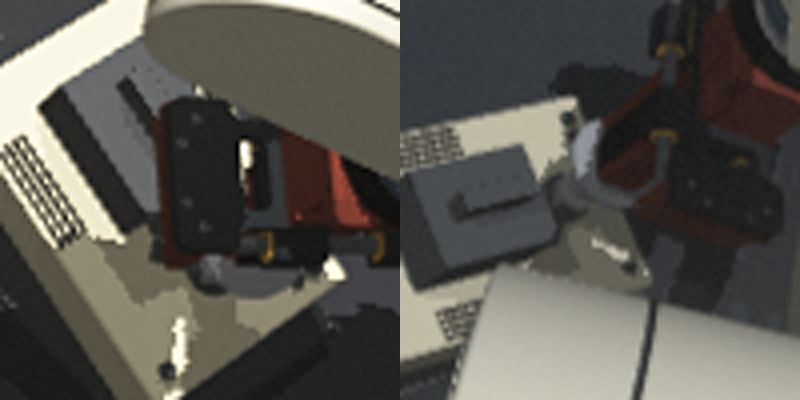

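```bash
python3 -m creep '{"delta_pos":[[0,-0.00013,0],[0,-0.00013,0],[0,-0.00013,0],[0,-0.00013,0],[0,-0.00013,0],[0,-0.00013,0],[0,-0.00013,0],[0,0,0],[0,0,0]],"twist":[[0,0,-5],[0,0,-5],[0,0,-5],[0,0,-5],[0,0,-5],[0,0,-5],[0,0,-5],[0,0,0],[0,0,0]]}'
python3 - <<'E'
from go import *
plan(Lc+60*N,Rzy(-N,-rib))
o=get_obs();R=Ro.from_rotvec(o["orientation"]).as_matrix();print("tool f",R.T@o["ft_force"],"m",R.T@o["moment"])
E
```

```text
t: 12.0
ee_pos: [597.5, -82.3, 140.6]
orientation: [-1.575, -2.197, -0.453]
ft_force: [2.6, -7.3, 4.4]
width: 23.8
grasp_force: 30.0
shift tool now: [-1.07  1.08  2.65] len 3.0581881045094876
twist: [ 0.28  0.18 89.86]
shift in final tool: [1.08 1.09 2.64]
t 12.0 pos [597.54 -82.32 140.59] q [-0.36  0.64  1.57  0.43  1.28 -0.89] f [ 2.59 -7.3   4.41] w 23.780262464713708 29.997260570526123
tool f [-4.55  0.31 -7.66] m [ 0.15 -1.18  0.05]
```

```bash
python3 -m creep '{"delta_pos":[[0,0,-0.004],[0,0,-0.008],[0,0,-0.02],[0,0,-0.03],[0,0,-0.03],[0,0,-0.03],[0,0,-0.02],[0,0,0],[0,0,0]],"twist":[[0,0,0],[0,0,0],[0,0,0],[0,0,0],[0,0,0],[0,0,0],[0,0,0],[0,0,0],[0,0,0]]}'
python3 - <<'E'
from go import *
Fs=dict(top=np.array([576.77,-3.76,99.82]),side=np.array([578.02,-6.06,100.18]))
for n in("top","side"):
    im,d=get_image(n); np.savez(f"pics/{n}5.npz",im=im,d=d)
    W=cloud(n,im,d);L=np.stack([(W-Fs[n])@a for a in(U,V,N)],-1).reshape(-1,3)
    m=(L[:,2]>17)&(L[:,2]<23)&(np.hypot(L[:,0]+50,L[:,1])<15);q=L[m]
    if m.sum()>5: w,v=np.linalg.eigh(np.cov(q[:,:2].T));print(n,m.sum(),q.mean(0),"rib ang",np.degrees(np.arctan2(v[1,1],v[0,1])))
    r=np.hypot(L[:,0]+50,L[:,1]);m=(L[:,2]>4.5)&(L[:,2]<14)&(r>19)&(r<36);q=L[m];
    print(n,"wing",m.sum(),np.median(q,0) if m.sum() else "", "ang",np.degrees(np.arctan2(np.median(q[:,1]),np.median(q[:,0])+50)) if m.sum() else "")
plan([522.6,-286.4,262],yawR(2.2))
E
```

```text
t: 12.75
ee_pos: [615.7, -149.3, 264.0]
orientation: [-1.571, -2.198, -0.456]
ft_force: [-0.2, 0.8, -1.9]
width: 23.9
grasp_force: 30.0
top 22 [-50.28  -1.21  19.26] rib ang 72.02757426425192
top wing 30 [-44.35  26.14  10.35] ang 77.8039346570677
side 23 [-50.01   0.25  20.12] rib ang 79.27099488488663
side wing 91 [-39.77  18.99   7.69] ang 61.684569583343276
shift tool now: [ -86.44 -131.06  -54.15] len 166.07351675528966
twist: [ -2.62 -29.98  16.33]
shift in final tool: [-134.58  -97.31    0.07]
t 12.85 pos [ 614.67 -148.19  262.07] q [-0.44  0.57  1.4   0.39  1.54 -0.86] f [-0.02 -0.59 -0.43] w 23.84638819253732 29.997485876083374
```

```bash
python3 - <<'E'
from go import *
Fs=dict(top=np.array([576.77,-3.76,99.82]),side=np.array([578.02,-6.06,100.18]))
for n in Fs:
    im,d,W=load(n,"5");v_=im.max(2).ravel();L=np.stack([(W-Fs[n])@a for a in(U,V,N)],-1).reshape(-1,3)
    r=np.hypot(L[:,0]+50,L[:,1])
    m=(L[:,2]>5)&(L[:,2]<14)&(r>17)&(r<36)&(L[:,1]>12);q=L[m];print(n,m.sum(),np.median(q,0),rect(q),"ang to mean",np.degrees(np.arctan2(q[:,1].mean(),q[:,0].mean()+50)), "h",np.percentile(q[:,2],[10,50,90]))
    m=(L[:,2]>17.5)&(L[:,2]<23)&(r<14);q=L[m];print(rect(q),len(q))
E
```

```text
top 35 [-44.68  24.73  10.27] (array([-43.9,  24.5]), array([16.1, 14.6]), 80.63) ang to mean 77.45653194270407 h [ 7.14 10.27 11.77]
(array([-50.4,   0.8]), array([19.9,  8. ]), 75.46) 20
side 56 [-43.94  24.96  10.25] (array([-34.4,  21.3]), array([16.3, 34.9]), 67.73) ang to mean 72.88147085001071 h [ 6.87 10.25 12.42]
(array([-50.2,   0.1]), array([21.4,  4.9]), 78.56) 23
```

```bash
python3 - <<'E'
from go import *
plan([598,-82,140.6])
E
```

```text
shift tool now: [ -1.71   1.58 139.32] len 139.3354905667919
t 12.85 pos [ 614.67 -148.19  262.07] q [-0.44  0.57  1.4   0.39  1.54 -0.86] f [-0.02 -0.59 -0.43] w 23.84638819253732 29.997485876083374
```

```bash
python3 -m creep '{"delta_pos":[[0,0.00018,0.02],[0,0.00018,0.03],[0,0,0.03],[0,0,0.03],[0,0,0.015],[0,0,0.007],[0,0,0.003],[0,0,0.003],[0,0,0.002],[0,0,0]],"twist":[[0,0,7],[0,0,7],[0,0,0],[0,0,0],[0,0,0],[0,0,0],[0,0,0],[0,0,0],[0,0,0],[0,0,0]]}'
python3 - <<'E'
from go import *
plan([598,-82,140.6])
o=get_obs();R=Ro.from_rotvec(o["orientation"]).as_matrix();print("tool f",R.T@o["ft_force"],"m",R.T@o["moment"])
E
```

```text
t: 13.68
ee_pos: [598.2, -82.1, 142.6]
orientation: [-1.808, -1.973, -0.381]
ft_force: [-0.2, -0.4, -1.0]
width: 24.1
grasp_force: 30.0
shift tool now: [-0.83 -0.05  1.83] len 2.0070328474992887
t 13.6833 pos [598.25 -82.14 142.59] q [-0.36  0.64  1.57  0.43  1.28 -0.65] f [-0.16 -0.38 -0.96] w 24.136080135758487 29.997438490390778
tool f [-0.79 -0.11  0.67] m [ 0.02 -0.35  0.07]
```

```bash
python3 -m creep '{"delta_pos":[[0,-0.00013,0.001],[0,-0.00013,0],[0,-0.00013,0],[0,-0.00013,0],[0,-0.00013,0],[0,0,0],[0,0,-0.004],[0,0,-0.008],[0,0,-0.02],[0,0,-0.03],[0,0,-0.03],[0,0,-0.03],[0,0,-0.02],[0,0,0],[0,0,0]],"twist":[[0,0,-5],[0,0,-5],[0,0,-5],[0,0,-5],[0,0,-5],[0,0,0],[0,0,0],[0,0,0],[0,0,0],[0,0,0],[0,0,0],[0,0,0],[0,0,0],[0,0,0],[0,0,0]]}'
python3 - <<'E'
from go import *
Fs=dict(top=np.array([576.77,-3.76,99.82]),side=np.array([578.02,-6.06,100.18]))
for n in Fs:
    im,d=get_image(n); np.savez(f"pics/{n}6.npz",im=im,d=d);W=cloud(n,im,d)
    L=np.stack([(W-Fs[n])@a for a in(U,V,N)],-1).reshape(-1,3)
    r=np.hypot(L[:,0]+50,L[:,1])
    m=(L[:,2]>5)&(L[:,2]<14)&(r>17)&(r<36)&(L[:,1]>12);q=L[m];print(n,"wing",m.sum(),"ang to med",np.degrees(np.arctan2(np.median(q[:,1]),np.median(q[:,0])+50)))
    m=(L[:,2]>17.5)&(L[:,2]<23)&(r<14);q=L[m];print(rect(q),len(q))
plan([522.6,-286.4,262],yawR(2.2))
E
```

```text
t: 14.93
ee_pos: [616.3, -150.0, 266.0]
orientation: [-1.366, -2.361, -0.513]
ft_force: [-0.1, 0.3, -1.8]
width: 23.9
grasp_force: 30.0
top wing 35 ang to med 90.29718553235286
(array([-50.6,  -0.2]), array([ 8.5, 19.1]), 7.61) 19
side wing 57 ang to med 88.08648607969661
(array([-52.3,  -0.1]), array([21.9,  8.5]), 88.57) 24
shift tool now: [ -59.9  -145.27  -52.57] len 165.70003830860117
twist: [  0.35 -30.24  27.1 ]
shift in final tool: [-133.9   -97.59    1.6 ]
t 15.0333 pos [ 614.98 -148.85  263.6 ] q [-0.44  0.56  1.4   0.39  1.54 -1.05] f [ 0.   -0.35 -1.69] w 24.023444261887963 29.997268617153168
```

```bash
python3 -m creep '{"delta_pos":[[0,0,0],[0,0,0],[0,0,0],[0,0,0],[0,0,0],[0,0,0],[0,0,0],[-0.0268,-0.0195,0],[-0.0268,-0.0195,0],[-0.0268,-0.0195,0],[-0.0268,-0.0195,0],[-0.0268,-0.0195,0],[0,0,0],[0,0,0]],"twist":[[0.05,-4.32,3.87],[0.05,-4.32,3.87],[0.05,-4.32,3.87],[0.05,-4.32,3.87],[0.05,-4.32,3.87],[0.05,-4.32,3.87],[0.05,-4.32,3.87],[0,0,0],[0,0,0],[0,0,0],[0,0,0],[0,0,0],[0,0,0],[0,0,0]]}'
python3 - <<'E'
from go import *
plan([522.8,-284.8,150],yawR(2.2))
E
```

```text
t: 16.2
ee_pos: [522.0, -287.4, 263.0]
orientation: [-2.18, -2.261, -0.001]
ft_force: [-0.1, 0.8, -1.1]
width: 23.8
grasp_force: 30.0
shift tool now: [  2.45   0.98 112.99] len 113.02155052778384
twist: [-0.02 -0.05 -0.13]
shift in final tool: [  2.55   0.94 112.99]
t 16.2 pos [ 521.96 -287.38  262.99] q [-0.52  0.34  1.66  0.    1.15 -0.56] f [-0.11  0.8  -1.14] w 23.781814069887545 29.997514486312866
```

```bash
python3 -m creep '{"delta_pos":[[0.0024,0.001,0.025],[0,0,0.03],[0,0,0.03],[0,0,0.025],[0,0,0.003],[0,0,0]],"twist":[[0,0,0],[0,0,0],[0,0,0],[0,0,0],[0,0,0],[0,0,0]]}'
python3 - <<'E'
from go import *
plan([522.8,-284.8,73],yawR(2.2))
E
```

```text
t: 16.7
ee_pos: [523.9, -283.1, 149.5]
orientation: [-2.175, -2.264, 0.001]
ft_force: [0.2, 0.2, -1.2]
width: 23.6
grasp_force: 30.0
shift tool now: [-1.73 -1.01 76.46] len 76.48887345486482
twist: [-0.12 -0.09  0.09]
shift in final tool: [-1.61 -1.16 76.46]
t 16.7 pos [ 523.9  -283.15  149.46] q [-0.52  0.47  1.75  0.    0.93 -0.56] f [ 0.18  0.16 -1.21] w 23.580391460806545 29.997556507587433
```

```bash
python3 -m creep '{"delta_pos":[[-0.001,-0.0005,0.015],[0,0,0.025],[0,0,0.022],[0,0,0.008],[0,0,0.004],[0,0,0],[0,0,0]],"twist":[[0,0,0],[0,0,0],[0,0,0],[0,0,0],[0,0,0],[0,0,0],[0,0,0]]}'
python3 - <<'E'
from go import *
plan([522.8,-284.8,69],yawR(2.2))
E
```

```text
t: 17.28
ee_pos: [525.4, -286.7, 79.0]
orientation: [2.175, 2.261, 0.002]
ft_force: [1.2, -0.6, -0.8]
width: 23.9
grasp_force: 30.0
shift tool now: [ 2.03 -2.59  9.94] len 10.471794041285442
twist: [0.22 0.14 0.03]
shift in final tool: [ 2.   -2.56  9.96]
t 17.2833 pos [ 525.43 -286.7    78.96] q [-0.52  0.58  1.77 -0.    0.79 -0.56] f [ 1.21 -0.58 -0.77] w 23.89316257624854 29.997613728046417
```

```bash
for i in 1 2; do python3 -m creep '{"delta_pos":[[0,0,0.002],[0,0,0]],"twist":[[0,0,0],[0,0,0]]}' | sed -n '2p;4p'; done; python3 -m creep '{"delta_pos":[[0,0,0.001],[0,0,0]],"twist":[[0,0,0],[0,0,0]]}' | sed -n '2p;4p'
```

```text
ee_pos: [525.0, -286.7, 76.6]
ft_force: [-0.1, 0.2, -0.8]
ee_pos: [524.5, -286.5, 73.7]
ft_force: [0.0, -0.3, -1.0]
ee_pos: [524.3, -286.4, 72.5]
ft_force: [0.5, -0.3, -0.7]
```

```bash
python3 -m creep '{"delta_pos":[[0,0,0.001],[0,0,0.001],[0,0,0]],"twist":[[0,0,0],[0,0,0],[0,0,0]]}' | sed -n '2p;4p';python3 -m creep '{"delta_pos":[[0,0,0.001],[0,0,0]],"twist":[[0,0,0],[0,0,0]]}' | sed -n '2p;4p'
```

```text
ee_pos: [524.3, -286.3, 70.3]
ft_force: [-0.6, 0.3, -1.1]
ee_pos: [524.5, -286.4, 69.7]
ft_force: [-0.6, 0.1, 0.7]
```

```bash
python3 -m creep '{"delta_pos":[[0,0,0],[0,0,0],[0,0,0],[0,0,-0.01],[0,0,-0.025],[0,0,-0.035],[0,0,-0.035],[0,0,-0.035],[0,0,-0.035],[0,0,-0.02],[0,0,0],[0,0,0]],"twist":[[0,0,0],[0,0,0],[0,0,0],[0,0,0],[0,0,0],[0,0,0],[0,0,0],[0,0,0],[0,0,0],[0,0,0],[0,0,0],[0,0,0]]}' 0.6
python3 - <<'E'
from go import *
for n,(cx,cy) in dict(top=(206,300),side=(248,215)).items():
    im,d,W=load(n,"0");ref=np.median(im[cy-8:cy+8,cx-8:cx+8].reshape(-1,3),0);print(n,ref)
    m=(abs(im.astype(int)-ref).max(2)<35).astype(np.uint8);m=cv2.morphologyEx(m,cv2.MORPH_OPEN,np.ones((3,3)))
    q,l,s,_=cv2.connectedComponentsWithStats(m);i=l[cy,cx];print(s[i])
    p=camera_params(n);K=np.array(p["camera_matrix"]);E=np.array(p["extrinsics"])
    v,u=np.where(l==i);r=np.c_[u,v,np.ones(len(u))]@np.linalg.inv(K).T@E[:3,:3].T;Q=E[:3,3]+r*((4-E[2,3])/r[:,2:]);print(rect(Q),"mean",Q.mean(0))
    im,d=get_image(n); np.savez(f"pics/{n}7.npz",im=im,d=d);W=cloud(n,im,d)
    P=W[(d>0)&(W[...,2]>102)&(W[...,2]<125)&(abs(W[...,0]-523)<25)&(abs(W[...,1]+286)<25)]
    if len(P)>5:print("handle top",len(P),rect(P),np.median(P[:,2]))
plan(F+28*U+180*N,Rzy(-N,-V))
E
```

```text
t: 19.2
ee_pos: [524.5, -286.4, 266.5]
orientation: [2.174, 2.26, 0.002]
ft_force: [-0.4, -0.4, -1.4]
width: 52.3
grasp_force: 0.0
top [182. 181. 192.]
[ 166  254   81   93 5384]
(array([464.4, 275.7]), array([197.7, 168.1]), 8.31) mean [462.85 275.78   4.  ]
handle top 112 (array([ 522.8, -285.7]), array([23.9, 23.9]), 3.31) 110.77495921777836
side [166. 160. 166.]
[ 199  180  100   73 4053]
(array([466.7, 273.7]), array([198.2, 168.2]), 8.28) mean [464.76 270.48   4.  ]
handle top 227 (array([ 524. , -288.3]), array([24.2, 25.6]), 0.97) 111.17658517504378
shift tool now: [214.46  79.98  -6.25] len 228.97663099992408
twist: [  3.49  29.91 -12.87]
shift in final tool: [168.14 126.76  89.96]
t 19.3 pos [ 523.26 -285.7   263.72] q [-0.52  0.34  1.66 -0.    1.14 -0.56] f [-1.01  0.   -0.96] w 52.55448298893033 0.0
```

```bash
python3 -m creep '{"delta_pos":[[0.0306,0.0114,-0.001],[0.0306,0.0114,-0.001],[0.0306,0.0114,-0.001],[0.0306,0.0114,-0.001],[0.0306,0.0114,-0.001],[0.0306,0.0114,-0.001],[0.0306,0.0114,-0.001],[0,0,0],[0,0,0],[0,0,0],[0,0,0],[0,0,0],[0,0,0],[0,0,0],[0,0,0]],"twist":[[0,0,0],[0,0,0],[0,0,0],[0,0,0],[0,0,0],[0,0,0],[0,0,0],[0.58,4.99,-2.15],[0.58,4.99,-2.15],[0.58,4.99,-2.15],[0.58,4.99,-2.15],[0.58,4.99,-2.15],[0.58,4.99,-2.15],[0,0,0],[0,0,0]]}'
python3 - <<'E'
from go import *
Fs=dict(top=np.array([576.77,-3.76,99.82]),side=np.array([578.02,-6.06,100.18]))
plan(F+28*U+45*N,Rzy(-N,-V))
E
```

```text
t: 20.55
ee_pos: [594.7, -69.7, 268.8]
orientation: [-1.634, -2.138, -0.434]
ft_force: [-0.7, -0.4, -0.9]
width: 52.4
grasp_force: 0.0
shift tool now: [  1.72   0.67 134.74] len 134.7554622659521
twist: [-0.08  0.02 -0.2 ]
shift in final tool: [  1.68   0.5  134.74]
t 20.55 pos [594.73 -69.7  268.83] q [-0.35  0.49  1.51  0.42  1.47 -0.73] f [-0.75 -0.42 -0.89] w 52.43403322449716 0.0
```

```bash
python3 -m creep '{"delta_pos":[[0.0015,0.0005,0.02],[0,0,0.03],[0,0,0.03],[0,0,0.025],[0,0,0.015],[0,0,0.006],[0,0,0.003],[0,0,0],[0,0,0]],"twist":[[0,0,0],[0,0,0],[0,0,0],[0,0,0],[0,0,0],[0,0,0],[0,0,0],[0,0,0],[0,0,0]]}' 0.45
python3 - <<'E'
from go import *
plan(F+28*U+45*N,Rzy(-N,-V))
E
```

```text
t: 21.3
ee_pos: [579.3, -5.6, 161.3]
orientation: [-1.632, -2.144, -0.439]
ft_force: [0.1, -0.3, 0.3]
width: 39.4
grasp_force: 0.0
shift tool now: [-1.58 -1.62  8.71] len 8.995869972689336
twist: [0.13 0.12 0.1 ]
shift in final tool: [-1.61 -1.6   8.71]
t 21.3 pos [579.27  -5.64 161.31] q [-0.26  0.57  1.66  0.47  1.23 -0.77] f [ 0.07 -0.33  0.26] w 39.35931308261201 0.0
```

```bash
python3 -m creep '{"delta_pos":[[0,-0.001,0.003],[0,0,0.003],[0,0,0],[0,0,0]],"twist":[[0,0,0],[0,0,0],[0,0,0],[0,0,0]]}'
python3 - <<'E'
from go import *
plan(F+28*U+45*N,Rzy(-N,-V))
E
```

```text
t: 21.63
ee_pos: [576.8, -3.0, 155.3]
orientation: [-1.631, -2.143, -0.438]
ft_force: [0.3, -0.3, 0.5]
width: 39.6
grasp_force: 0.0
shift tool now: [-1.34  0.04  1.86] len 2.2917001234434426
twist: [0.07 0.04 0.05]
shift in final tool: [-1.34  0.05  1.86]
t 21.6333 pos [576.83  -3.   155.25] q [-0.26  0.57  1.67  0.48  1.22 -0.77] f [ 0.27 -0.35  0.53] w 39.56986978469036 0.0
```

```bash
python3 -m creep '{"delta_pos":[[0,0,0.0015],[0,0,0],[0,0,0]],"twist":[[0,0,0],[0,0,0],[0,0,0]]}'
python3 -m creep '{"delta_pos":[[0,0,0],[0,0,0],[0,0,0],[0,0,0],[0,0,0],[0,0,0]],"twist":[[0,0,0],[0,0,0],[0,0,0],[0,0,0],[0,0,0],[0,0,0]]}' 0
python3 -m creep '{"delta_pos":[[0,0,-0.002],[0,0,-0.004],[0,0,-0.006],[0,0,0]],"twist":[[0,0,0],[0,0,0],[0,0,0],[0,0,0]]}'
```

```text
t: 21.88
ee_pos: [576.6, -2.1, 153.8]
orientation: [-1.631, -2.143, -0.438]
ft_force: [-0.2, 0.1, 0.3]
width: 39.6
grasp_force: 0.0
t: 22.38
ee_pos: [576.6, -2.1, 153.8]
orientation: [-1.631, -2.143, -0.438]
ft_force: [-0.0, 0.1, -1.1]
width: 11.6
grasp_force: 30.0
t: 22.72
ee_pos: [579.1, -8.6, 165.4]
orientation: [-1.632, -2.144, -0.439]
ft_force: [1.3, 0.6, -1.3]
width: 11.8
grasp_force: 30.0
```

```bash
python3 -m creep '{"delta_pos":[[0,0,-0.012],[0,0,-0.02],[0,0,-0.025],[0,0,-0.025],[0,0,-0.015],[0,0,-0.005],[0,0,0],[0,0,0]],"twist":[[0,0,0],[0,0,0],[0,0,0],[0,0,0],[0,0,0],[0,0,0],[0,0,0],[0,0,0]]}'
python3 - <<'E'
from go import *
o=get_obs();print(o["width"])
plan([465.5,274.7,250],yawR(98.3))
for n in("top","side"):
    im,d=get_image(n); np.savez(f"pics/{n}8.npz",im=im,d=d)
E
```

```text
t: 23.38
ee_pos: [591.3, -57.0, 252.3]
orientation: [-1.631, -2.142, -0.438]
ft_force: [-0.4, 0.3, -1.9]
width: 11.8
grasp_force: 30.0
11.785962390727095
shift tool now: [304.76 -33.06 178.46] len 354.71432888359067
twist: [ 21.69 -24.48 -80.83]
shift in final tool: [ 76.56 346.35   2.34]
t 23.3833 pos [591.25 -56.97 252.34] q [-0.33  0.49  1.54  0.43  1.43 -0.73] f [-0.36  0.31 -1.91] w 11.785962390727095 29.99166190624237
```

```bash
python3 -m creep '{"delta_pos":[[0,0,0],[0,0,0],[0,0,0],[0,0,0],[0,0,0],[0,0,0],[0,0,0],[0,0,0],[0,0,0],[0,0,0],[0,0,0],[0,0,0],[0,0,0],[0,0,0],[0,0,0]],"twist":[[1.55,-1.75,-5.77],[1.55,-1.75,-5.77],[1.55,-1.75,-5.77],[1.55,-1.75,-5.77],[1.55,-1.75,-5.77],[1.55,-1.75,-5.77],[1.55,-1.75,-5.77],[1.55,-1.75,-5.77],[1.55,-1.75,-5.77],[1.55,-1.75,-5.77],[1.55,-1.75,-5.77],[1.55,-1.75,-5.77],[1.55,-1.75,-5.77],[1.55,-1.75,-5.77],[0,0,0]]}'
python3 -m creep '{"delta_pos":[[0.006,0.025,0],[0.0064,0.029,0],[0.0064,0.029,0],[0.0064,0.029,0],[0.0064,0.029,0],[0.0064,0.029,0],[0.0064,0.029,0],[0.0064,0.029,0],[0.0064,0.029,0],[0.0064,0.029,0],[0.0064,0.029,0],[0.006,0.025,0],[0.0006,0.006,0],[0,0,0],[0,0,0]],"twist":[[0,0,0],[0,0,0],[0,0,0],[0,0,0],[0,0,0],[0,0,0],[0,0,0],[0,0,0],[0,0,0],[0,0,0],[0,0,0],[0,0,0],[0,0,0],[0,0,0],[0,0,0]]}'
python3 - <<'E'
from go import *
plan([465.5,274.7,59],yawR(98.3))
for n in("top","side"):
    im,d=get_image(n); np.savez(f"pics/{n}9.npz",im=im,d=d)
E
```

```text
t: 24.73
ee_pos: [590.0, -55.7, 251.6]
orientation: [0.234, -3.132, 0.001]
ft_force: [0.7, -0.3, -0.8]
width: 11.5
grasp_force: 30.0
t: 25.98
ee_pos: [465.9, 274.1, 251.9]
orientation: [0.226, -3.133, 0.002]
ft_force: [0.1, 0.5, -1.8]
width: 12.0
grasp_force: 30.0
shift tool now: [  0.13   0.94 192.85] len 192.85502456284172
twist: [-0.07 -0.06 -0.06]
shift in final tool: [  0.33   0.69 192.85]
t 25.9833 pos [465.92 274.07 251.85] q [ 0.51  0.27  1.79 -0.    1.09 -1.2 ] f [ 0.08  0.52 -1.8 ] w 11.967102790665491 29.991832673549652
```

```bash
python3 -m creep '{"delta_pos":[[0.0015,0.0005,0.015],[0,0,0.03],[0,0,0.035],[0,0,0.035],[0,0,0.03],[0,0,0.025],[0,0,0.015],[0,0,0.008],[0,0,0],[0,0,0],[0,0,0]],"twist":[[0,0,0],[0,0,0],[0,0,0],[0,0,0],[0,0,0],[0,0,0],[0,0,0],[0,0,0],[0,0,0],[0,0,0],[0,0,0]]}' | sed -n '1,2p;4p'
python3 -m creep '{"delta_pos":[[0,0,0.003],[0,0,0.002],[0,0,0.001],[0,0,0],[0,0,0]],"twist":[[0,0,0],[0,0,0],[0,0,0],[0,0,0],[0,0,0]]}' | sed -n '1,2p;4p'
```

```text
t: 27.0
ee_pos: [465.7, 274.6, 60.5]
ft_force: [-0.2, 0.1, -0.4]
t: 27.42
ee_pos: [464.6, 274.6, 53.5]
ft_force: [-0.3, 0.6, -0.7]
```

```bash
for i in 1 2 ; do python3 -m creep '{"delta_pos":[[0,0,0.001],[0,0,0],[0,0,0.001],[0,0,0]],"twist":[[0,0,0],[0,0,0],[0,0,0],[0,0,0]]}' | sed -n '1,2p;4p'; done
```

```text
t: 27.75
ee_pos: [464.6, 274.5, 51.2]
ft_force: [0.0, 0.3, -0.4]
t: 28.08
ee_pos: [464.6, 274.5, 49.2]
ft_force: [-0.1, -0.5, -1.3]
```

```bash
for i in 1 2 3; do python3 -m creep '{"delta_pos":[[0,0,0.0007],[0,0,0]],"twist":[[0,0,0],[0,0,0]]}' | sed -n '1,2p;4p'; done
```

```text
t: 28.25
ee_pos: [464.6, 274.5, 48.6]
ft_force: [-0.7, -0.3, -0.6]
t: 28.42
ee_pos: [464.7, 274.6, 48.0]
ft_force: [-1.3, -0.0, -0.7]
t: 28.58
ee_pos: [464.7, 274.7, 47.9]
ft_force: [-2.1, -0.6, 6.6]
```

```bash
python3 -m creep '{"delta_pos":[[0,0,0],[0,0,0],[0,0,0],[0,0,-0.01],[0,0,-0.025],[0,0,-0.035],[0,0,-0.035],[0,0,-0.035],[0,0,-0.035],[0,0,-0.03],[0,0,0],[0,0,0]],"twist":[[0,0,0],[0,0,0],[0,0,0],[0,0,0],[0,0,0],[0,0,0],[0,0,0],[0,0,0],[0,0,0],[0,0,0],[0,0,0],[0,0,0]]}' 0.45
python3 - <<'E'
from go import *
Fs=dict(top=np.array([576.77,-3.76,99.82]),side=np.array([578.02,-6.06,100.18]))
plan()
for n in("top","side"):
    im,d=get_image(n); np.savez(f"pics/{n}A.npz",im=im,d=d);W=cloud(n,im,d)
    L=np.stack([(W-Fs[n])@a for a in(U,V,N)],-1).reshape(-1,3)
    m=(L[:,2]>12)&(L[:,2]<60)&(abs(L[:,1])<20)&(abs(L[:,0]-28)<32);q=L[m];q=q[np.argsort(q[:,2])]
    print(n,m.sum(),q.round(0).astype(int).tolist())
    P=W[(d>0)&(abs(W[...,0]-465)<70)&(abs(W[...,1]-275)<70)]
    for a,b in((42,52),(60,72)):
        Q=P[(P[:,2]>a)&(P[:,2]<b)]; 
        if len(Q)>5:print("cover",a,len(Q),rect(Q),np.median(Q[:,2]))
a=load("side","A")[0][190:320,270:400];b=load("top","A")[0]
o=np.hstack([cv2.resize(a,(400,400),interpolation=2),cv2.resize(b[200:350,150:350],(400,400) ,interpolation=2)]);cv2.imwrite("pics/c7.png",o[:,:,::-1])
E
```

```text
t: 29.58
ee_pos: [465.4, 275.1, 254.7]
orientation: [-0.226, 3.129, 0.002]
ft_force: [0.5, -0.2, -0.5]
width: 39.5
grasp_force: 0.0
t 29.5833 pos [465.39 275.1  254.72] q [ 0.51  0.26  1.79 -0.    1.09 -1.2 ] f [ 0.51 -0.17 -0.54] w 39.47787231595628 0.0
top 31 [[28, 1, 14], [23, 3, 14], [27, 2, 16], [29, 0, 16], [26, -2, 17], [22, 2, 17], [27, 1, 18], [25, 1, 18], [23, 0, 21], [26, 0, 21], [23, -2, 22], [21, -3, 25], [23, 2, 25], [21, 3, 26], [17, 4, 27], [24, 0, 28], [22, 1, 29], [21, 4, 29], [22, -3, 32], [22, 3, 32], [17, 4, 33], [24, 0, 33], [20, 3, 33], [21, -2, 34], [20, 1, 34], [16, 0, 35], [20, -4, 35], [18, -3, 35], [23, 1, 35], [20, -1, 36], [18, 2, 36]]
cover 42 385 (array([465.9, 276.8]), array([79.6, 60. ]), 8.47) 45.84635472489913
cover 60 79 (array([458.5, 275.7]), array([34.8, 13. ]), 8.98) 64.92617513354958
side 32 [[25, 2, 12], [23, 1, 12], [28, 0, 13], [26, 3, 15], [25, 2, 17], [27, 2, 19], [22, 3, 22], [26, 1, 22], [23, 0, 22], [24, -1, 23], [21, 2, 24], [24, 3, 24], [18, 3, 26], [18, 0, 30], [15, -1, 30], [20, 4, 31], [19, 2, 32], [24, -1, 32], [17, 4, 32], [18, -2, 33], [16, 2, 34], [15, -2, 34], [16, 0, 34], [21, 4, 34], [17, -3, 34], [20, -3, 35], [19, 1, 35], [22, 1, 35], [23, 3, 35], [21, 0, 36], [22, -1, 36], [20, 4, 39]]
cover 42 483 (array([468.3, 274.8]), array([81.7, 66.2]), 8.67) 46.164960234506566
cover 60 109 (array([467.1, 274.6]), array([50.8, 15.2]), 7.09) 65.3650522011925
```

View pics/c7.png

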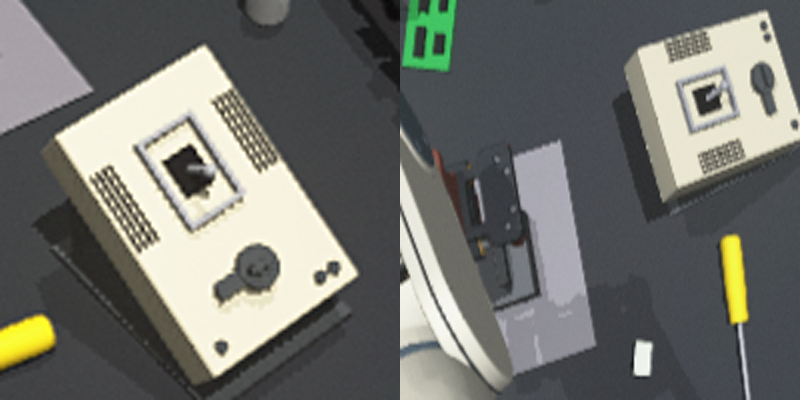

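```bash
python3 - <<'E'
from go import *
plan(F-8*U+130*N,Rzy(-N,-V))
E
```

```text
shift tool now: [ -81.2  -363.89   43.46] len 375.36548648851044
twist: [-21.73  24.55  80.81]
shift in final tool: [-343.03   35.36 -148.25]
t 29.6833 pos [463.84 274.24 251.71] q [ 0.51  0.26  1.79 -0.    1.09 -1.2 ] f [-1.43  0.57  0.77] w 39.60658588326412 0.0
```

```bash
python3 -m creep '{"delta_pos":[[-0.0068,-0.0303,0],[-0.0068,-0.0303,0],[-0.0068,-0.0303,0],[-0.0068,-0.0303,0],[-0.0068,-0.0303,0],[-0.0068,-0.0303,0],[-0.0068,-0.0303,0],[-0.0068,-0.0303,0],[-0.0068,-0.0303,0],[-0.0068,-0.0303,0],[-0.0068,-0.0303,0],[-0.0068,-0.0303,0.02],[0,0,0.02],[0,0,0]],"twist":[[0,0,0],[0,0,0],[0,0,0],[0,0,0],[0,0,0],[0,0,0],[0,0,0],[0,0,0],[0,0,0],[0,0,0],[0,0,0],[0,0,0],[0,0,0],[0,0,0]]}' 0 | head -3
python3 -m creep '{"delta_pos":[[0,0,0],[0,0,0],[0,0,0],[0,0,0],[0,0,0],[0,0,0],[0,0,0],[0,0,0],[0,0,0],[0,0,0],[0,0,0],[0,0,0],[0,0,0],[0,0,0],[0,0,0],[0,0,0]],"twist":[[-1.55,1.75,5.77],[-1.55,1.75,5.77],[-1.55,1.75,5.77],[-1.55,1.75,5.77],[-1.55,1.75,5.77],[-1.55,1.75,5.77],[-1.55,1.75,5.77],[-1.55,1.75,5.77],[-1.55,1.75,5.77],[-1.55,1.75,5.77],[-1.55,1.75,5.77],[-1.55,1.75,5.77],[-1.55,1.75,5.77],[-1.55,1.75,5.77],[0,0,0],[0,0,0]]}'
python3 - <<'E'
from go import *
plan(F-8*U+23*N,Rzy(-N,-V))
E
```

```text
t: 30.85
ee_pos: [594.4, -74.6, 206.8]
orientation: [0.222, -3.125, -0.002]
t: 32.18
ee_pos: [596.8, -73.0, 212.0]
orientation: [-1.627, -2.144, -0.437]
ft_force: [0.4, -0.4, 0.1]
width: 0.7
grasp_force: 0.0
shift tool now: [ -2.66  -0.52 109.44] len 109.47743140848321
twist: [-0.07  0.    0.19]
shift in final tool: [ -2.66  -0.65 109.44]
t 32.1833 pos [596.84 -73.03 212.03] q [-0.35  0.55  1.55  0.43  1.39 -0.78] f [ 0.36 -0.41  0.05] w 0.7198458954427269 0.0
```

```bash
python3 -m creep '{"delta_pos":[[-0.0025,0,0.02],[0,0,0.03],[0,0,0.03],[0,0,0.018],[0,0,0.008],[0,0,0.002],[0,0,0],[0,0,0],[0,0,0]],"twist":[[0,0,0],[0,0,0],[0,0,0],[0,0,0],[0,0,0],[0,0,0],[0,0,0],[0,0,0],[0,0,0]]}' 0
python3 - <<'E'
from go import *
plan(F+26*U+23*N,Rzy(-N,-V))
E
```

```text
t: 32.93
ee_pos: [585.0, -24.1, 119.0]
orientation: [-1.631, -2.145, -0.44]
ft_force: [0.7, -0.0, -0.6]
width: 0.1
grasp_force: 0.0
shift tool now: [34.33 -2.16  3.62] len 34.58448072784334
twist: [0.16 0.11 0.14]
shift in final tool: [34.31 -2.24  3.69]
t 32.9333 pos [585.01 -24.11 118.96] q [-0.29  0.64  1.65  0.48  1.19 -0.82] f [ 0.74 -0.04 -0.57] w 0.14683189639493152 0.0
```

```bash
python3 -m creep '{"delta_pos":[[0.004,-0.001,0.001],[0.004,0,0.001],[0.004,0,0],[0.004,0,0],[0.004,0,0],[0.003,0,0],[0.003,0,0],[0,0,0],[0,0,0]],"twist":[[0,0,0],[0,0,0],[0,0,0],[0,0,0],[0,0,0],[0,0,0],[0,0,0],[0,0,0],[0,0,0]]}' 0
python3 - <<'E'
from go import *
plan(F+26*U+23*N,Rzy(-N,-V));print("fU",np.dot(get_obs()["ft_force"],U))
E
for i in 1 2 3; do python3 -m creep '{"delta_pos":[[0.001,0,0],[0.001,0,0],[0,0,0]],"twist":[[0,0,0],[0,0,0],[0,0,0]]}' | sed -n '1,2p;4p';done
```

```text
t: 33.68
ee_pos: [576.4, -0.7, 129.0]
orientation: [-1.63, -2.142, -0.438]
ft_force: [0.3, 0.7, 0.1]
width: 0.3
grasp_force: 0.0
shift tool now: [ 7.75 -0.17 -0.  ] len 7.755678647998732
twist: [0.03 0.01 0.08]
shift in final tool: [ 7.75 -0.18 -0.  ]
t 33.6833 pos [576.43  -0.7  129.04] q [-0.26  0.61  1.68  0.49  1.18 -0.79] f [0.29 0.65 0.09] w 0.26142790004496047 0.00889298775291536
fU 0.5253818699841674
t: 33.93
ee_pos: [576.1, 0.6, 129.8]
ft_force: [-0.2, -1.3, -1.0]
t: 34.18
ee_pos: [575.7, 2.3, 131.0]
ft_force: [0.5, -1.8, -0.9]
t: 34.43
ee_pos: [575.6, 3.1, 131.6]
ft_force: [0.4, -5.7, -4.5]
```

```bash
for i in 1 2; do python3 -m creep '{"delta_pos":[[0.001,0,0],[0,0,0]],"twist":[[0,0,0],[0,0,0]]}' | sed -n '1,2p;4p';done
```

```text
t: 34.6
ee_pos: [575.5, 3.3, 131.8]
ft_force: [2.4, -7.6, -5.7]
t: 34.77
ee_pos: [575.4, 3.5, 131.9]
ft_force: [2.8, -9.7, -8.5]
```

```bash
python3 -m creep '{"delta_pos":[[-0.004,0,0],[-0.008,0,0],[-0.01,0,0],[0,0,-0.02],[0,0,-0.03],[0,0,-0.035],[0,0,-0.035],[0,0,-0.03],[0,0,0],[0,0,0]],"twist":[[0,0,0],[0,0,0],[0,0,0],[0,0,0],[0,0,0],[0,0,0],[0,0,0],[0,0,0],[0,0,0],[0,0,0]]}' 0 | head -2
python3 -m creep '{"delta_pos":[[-0.03,0,-0.01],[-0.035,0,-0.01],[-0.035,0,-0.01],[-0.03,0,-0.01],[0,0,0],[0,0,0]],"twist":[[0,0,0],[0,0,0],[0,0,0],[0,0,0],[0,0,0],[0,0,0]]}' 0 | head -2
python3 - <<'E'
from go import *
Fs=dict(top=np.array([576.77,-3.76,99.82]),side=np.array([578.02,-6.06,100.18]))
for n in Fs:
    im,d=get_image(n); np.savez(f"pics/{n}B.npz",im=im,d=d);W=cloud(n,im,d);cv2.imwrite(f"pics/{n}B.png",im[:,:,::-1])
    L=np.stack([(W-Fs[n])@a for a in(U,V,N)],-1).reshape(-1,3)
    m=(L[:,2]>12)&(L[:,2]<45)&(abs(L[:,1])<14)&(abs(L[:,0]-28)<30);q=L[m];q=q[np.argsort(q[:,2])]
    print(n,m.sum(),q.round(0).astype(int).tolist())
E
```

```text
t: 35.6
ee_pos: [600.6, -86.3, 253.1]
t: 36.1
ee_pos: [634.0, -213.2, 218.8]
top 15 [[36, -5, 28], [44, 4, 30], [45, 1, 30], [41, 5, 30], [41, 2, 30], [44, -3, 31], [43, 2, 31], [43, 0, 31], [40, 1, 32], [39, -2, 32], [39, 4, 33], [43, -2, 33], [39, 1, 33], [47, 0, 34], [38, -1, 34]]
side 32 [[29, 2, 12], [30, 0, 14], [28, 1, 15], [34, 3, 15], [32, 1, 15], [31, 3, 17], [34, 1, 18], [31, 0, 18], [35, 3, 18], [37, 3, 21], [33, 1, 23], [34, 1, 25], [35, 3, 26], [37, 3, 29], [43, 2, 29], [45, 1, 29], [42, 0, 30], [39, 0, 30], [44, -1, 30], [38, -2, 30], [36, 2, 31], [41, 4, 31], [41, -4, 31], [40, 5, 32], [37, -3, 32], [42, -2, 32], [38, 4, 32], [36, 0, 33], [37, 2, 34], [40, 3, 34], [40, -1, 35], [41, 1, 36]]
```

View pics/sideB.png

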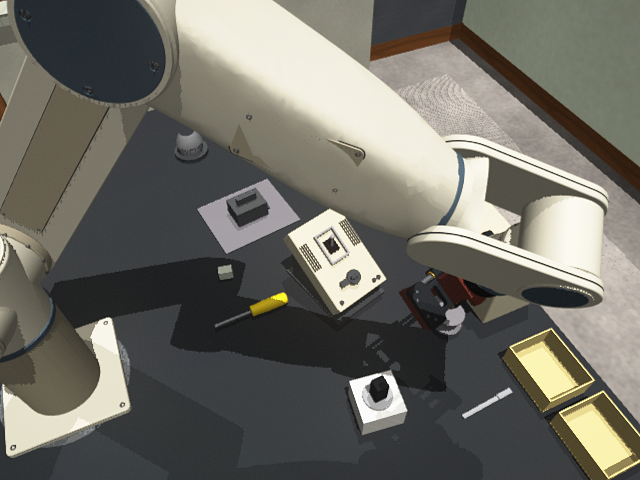

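The picture shows the key upright in its block at (377,390), the cover upright on the mat at (248,205), the latch turned at (350,277) and the toggle leaning up the slope at (333,243). The bystanders in view have not moved.

```bash
python3 -c "
from workcell import *
print(close_job())"
```

```text
the job is handed in; nothing more can be done
None
```

The job is handed in at about 36 s: the latch was turned to about 89° with the key, the key is back upright in its block, the cover stands upright on the mat within about 2 mm of its middle, and the toggle is fully over up the slope. The handover gave no verdict.

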